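# Show a rubber mould's sprue hole to the inspection camera

## Robot

A 6-joint arm with a two-finger parallel gripper is mounted at the origin on a cart in front of the work surface, level with it; the furniture and walls round the work are solid. World frame = base frame: x ahead of the robot, y to its left, z up, the work surface at z = 0. Lengths are in mm, angles in rad, forces in N, time in s.
With the tool pointing down it reaches from about 325 to 925 mm from the base axis. Payload 3.1 kg.
Tool frame: the origin (TCP) lies midway between the tips of the shut fingers; the grasp point (between the pads) lies 19 mm behind it; z points along the fingers, x is the direction in which the jaws open and shut, and the axes are right-handed (so a half turn about z gives the same grasp; the last joint's range is limited). The gripper opens to 85 mm and grips with 20 to 120 N. Pads are 22 mm wide; open, the fingers measure 114 mm over their backs; the gripper's body (76 mm by 85 mm) begins 54 mm behind the grasp point. The pads swing forward as they close: fully open they stand 13 mm farther back than shut.
Start: joints at [1.012, 0.217, 1.613, -0, 1.311, -0.112], TCP at [270.035, 563.667, 231.3] pointing down, gripper open.
Joint ranges: [-2.75, 2.75], [-0.78, 2.1], [0.31, 2.55], [-1.13, 4.27], [0.13, 2.63], [-2.58, 2.58]. Speed limits (rad/s): [2.79, 2.79, 3.14, 3.14, 3.14, 3.14].

## Interface

Orientations are given as [roll, pitch, yaw] about the fixed x, y, z axes, in that order (R = Rz(yaw) Ry(pitch) Rx(roll)).
In Python, from station import env, optics gives the robot as it stands. The module is installed in compiled form; this text tells all that it offers.
- The arm moves only by the tool drive_tool, never from a script. Its argument "series" is a list of rows, each an object of numbers: "x", "y", "z": the shift along the tool's x, y, z in cm; "rx", "ry", "rz": the turn, a rotation vector about the tool's x, y, z in rad. In form: [{"x": .., "y": .., "z": .., "rx": .., "ry": .., "rz": ..}, ...]. A call has 1 to 10 rows; each row is the pose to reach, as a shift and turn from the pose commanded when the call began, along the tool's axes at that moment; what a row does not reach only later rows make up. A row lasts 1/8 s, in which the tool goes at most 62.5 mm and 10.7 degrees, less where a joint would pass 70% of its speed; a pose out of reach is approached as far as the arm can. A call with a gripper value outside its range is refused whole. "gripper" is the finger opening in cm, from 0 to 8.54, set as the call begins (left out, the last holds). The fingers move at their own pace and stop on an object; the grip force is fixed at half the most. Time passes only in rows, so rows that repeat a pose let the fingers close. It gives the time, the measured TCP pose, the force and the opening at its end, in the units of the state.
- env.get_obs(): the state, without advancing time (a new reading comes with each control period).
- optics.capture(name): name is "side" or "top"; returns the picture (384x512x3 uint8, red, green, blue); there is no depth.
- optics.camera_params(name): a dict with "K" (3x3 intrinsics, pixels), "world_to_cam" (4x4, takes a point from world to camera coordinates). Camera axes: x right, y up, looking along -z (the intrinsics and any distortion apply to the point x, -y, -z); pixel columns grow to the right and rows downward; lengths in mm; the calibration is good to about 2 mm. A picture is of the moment at which its call begins. camera_params takes no time and is no camera call.
- env.job_done(): hands the job in, once; it reports no verdict.
Trained networks look in the newest picture that a camera, given by its name, has taken for a name from the list of things; names that differ only in an ending like _2 or _b are one class to them, and where a whole thing is asked for, a point or a joint stands for the part that bears it (a point fixed in the world has none). Each returns a list of dicts, best first, with "conf" (0 to 1); they miss things now and then, are a little off and sometimes report something else, mostly with a low value. They report only what shows in the picture. A call takes as long as a camera call. They do not tell look-alikes from the thing itself.
- optics.masks_of(camera, name): "mask" (384x512 bool, what is visible of it) and "centre" ([row, column] in pixels, amid what is visible of it).
The state is a dict: "time_s": time; "joints": joint angles; "dq": joint speeds; "joint_efforts": joint torques, N m; "ee_pos": TCP position; "ee_rot": TCP orientation; "contact_force": force on the tool from outside, world axes, zero at the start; "wrist_torque": the same for the moment, N m; "grip_width": opening from 0.0 (shut) to 1.0 (fully open).
Only numpy, scipy, OpenCV 4.12 (cv2) and the standard library are available. Lean on these libraries where they do the work, as an engineer would, in place of code of your own. Each camera call takes 0.05 s, during which the arm holds its last target.

## Task

The pink rubber mould has cooled in its nest: throw the red handle of the toggle clamp all the way back to free it, then lift the mould straight up out of its pins and present it to the inspection camera, right way up and not rolled, the end with the brass-ringed sprue hole facing squarely into the lens and the hole on the camera's line of sight about 100 mm from the lens. Finish while still holding it there in the air, motionless, with the clamp left open; do not touch the camera, and leave the wax tree and the white mould where they are.

Things in the scene. Friction and masses are not known exactly. Their poses are not given: they have to be found in the camera images.
- mould: Pink two-part rubber mould block, 50 wide (its x) x 76 long (its y, +-38) x 22 mm high, about 0.14 kg, white label on top. Origin: centre of its underside; z up through the label. The sprue hole, ringed in brass, is in its +y end. Take it across the 50 mm width. At the start it lies in the nest, the +y end away from the clamp.
- sprue (a point): Mouth of the mould's sprue hole, in the middle of its small +y end face: 38 mm from the mould's origin along +y and 11 mm up. Same axes as the mould, so the hole looks along +y.
- nest: Cooling nest, screwed down: aluminium plate 217 x 94 mm, 12 mm thick. Origin: at bench level under the middle of the mould's seat; x points away from the clamp (the way the sprue hole looks at the start), z up. Plate from x -164 to +53, y +-47. Mould rests on it at z 12 mm between eight 6 mm pins 11 mm high (about 2 mm play), at x +-26, y +-30 and x +-43, y +-17 mm.
- clamp_handle (a joint): Swing of the toggle clamp's red upright handle about handle_pivot, rad: 0 upright, clamp shut and locked (as at the start); 1.35 thrown fully back, away from the mould. It turns in the nest's x-z plane and stays where left; its steel arm, shut over the mould, then stands up, 140 mm high, leaning away from the mould. Stiff: about 2 to 6 N at the grip.
- handle_grip (a point): Middle of where to hold the handle: on its centre line, 78 mm from handle_pivot, 21 mm below its tip. The red grip is round, 21 mm across here. Its z runs along the handle to the tip, its y is parallel to the pivot pin.
- handle_pivot (a point): Pivot pin of the handle: in the nest's frame at x -127, y 0, z 64 mm, pin parallel to the nest's y. Axes as the nest. At value q the grip is at -78 sin q along x and +78 cos q along z from here (mm).
- lens (a point): Centre of the camera's front glass; x points out of the lens along its line of sight (towards the robot and down), y level, z up square to the view. The lens sits in a black ring light 68 mm across. Height about 0.30 to 0.32 m.
- inspection_camera: Inspection camera on a fixed stand: grey round foot 124 mm across, 380 mm post, white camera head 42 mm thick tilted 0.15 to 0.5 rad down. Origin: at bench level, 60 mm in front of the foot's centre; x is the level direction in which the camera looks, the lens about 30 mm ahead of the origin. Not to be touched.
- wax_tree: Wax tree on a black round rubber base, 100 x 100 x 150 mm, fragile; loose. Origin: centre of its underside. Leave alone.
- mould_white: White rubber mould, 56 x 82 x 28 mm, lying loose. Origin: centre of its underside. Leave alone.
Things that resemble listed ones, but are neither listed nor needed, are in the scene too. Of the things like the mould, leave any that is orange; of the rest the larger one is meant.

How it is judged (in metres and radians):
On the way, in this order (a step that is already met when the one before it is completed fails the run):
1. the clamp handle is thrown back while the mould still lies in its nest (value of joint clamp_handle above 1.15 rad and horizontal distance between mould and nest below 0.006 m and z of mould in the frame of nest below 0.016 m), for 0.2 s.
2. the mould is lifted straight up, clear of the pins (z of mould in the frame of nest above 0.026 m and horizontal distance between mould and nest below 0.02 m and contact force between mould and the fingers above 0.5 N).
At the end, for the whole second after the job is handed in: The sprue hole is 75 to 125 mm from the lens and within 16 mm of its line of sight sideways and up-down, the sprue end facing the lens within 0.2 rad, label up, rolled less than 0.2 rad; the mould is held by the fingers, off the nest, still; clamp handle beyond 1.15 rad (value of joint clamp_handle above 1.15 rad and x of sprue in the frame of lens between 0.075 and 0.125 m and x of mould in the frame of lens above 0.105 m and y of sprue in the frame of lens between -0.016 and 0.016 m and z of sprue in the frame of lens between -0.016 and 0.016 m and angle between the y axis of mould and the x axis of lens, either way round below 0.2 rad and angle between the x axis of mould and the y axis of lens, either way round below 0.2 rad and angle between mould's own z axis and vertical below 1.2 rad and height (world z) of mould above 0.12 m and contact force between mould and the fingers above 1 N and contact force between mould and nest below 0.1 N and linear speed of mould below 0.02 m/s and angular speed of mould below 0.2 rad/s); the arm keeps its last pose, push and grip.
It fails at once if the camera or its stand is touched (2 N) (contact force between inspection_camera and anything else above 2 N).
It fails at once if a bystander (wax tree or white mould) is shifted 20 mm or tipped ((distance of wax_tree from where it was at the start of the episode above 0.02 m or angle between wax_tree's own z axis and vertical above 0.35 rad) or (distance of mould_white from where it was at the start of the episode above 0.02 m or angle between mould_white's own z axis and vertical above 0.35 rad)).
It also fails if it takes over 61 s, if anything falls off the work surface, if the arm or the gripper's body presses on something with over 40 N, if the wrist force passes 120 N, or if a joint passes its speed limit or range.

## Working session

There is one attempt and no reset: what is moved stays moved. The work goes in short steps, Python scripts to look and compute and a tool call to move; the robot and the scene stay as the last step left them, time stands still between calls to the robot, and variables do not carry over. Pictures are saved under pics/ and viewed, and the job is handed in when it is done.

Besides the shell and the picture viewer there is one more tool, called after "Call:" as name(argument=value, ...), one argument or row to a line, values as JSON. drive_tool: Moves the arm, as the interface text tells. Its arguments: {"type":"object","properties":{"series":{"type":"array","items":{"type":"object","properties":{"x":{"type":"number"},"y":{"type":"number"},"z":{"type":"number"},"rx":{"type":"number"},"ry":{"type":"number"},"rz":{"type":"number"}}}},"gripper":{"type":"number"}},"required":["series"]}

```bash
mkdir -p pics; python3 - <<'E'
from station import env, optics
import cv2,numpy as np
o=env.get_obs(); print(o)
for n in("side","top"):
    im=optics.capture(n); cv2.imwrite(f"pics/{n}0.png",im[...,::-1]); p=optics.camera_params(n); print(n,p)
    for t in("mould","nest","clamp_handle","inspection_camera","wax_tree","mould_white"):
        print(t,[(round(d['conf'],2),np.round(d['centre']).tolist(),int(d['mask'].sum())) for d in optics.masks_of(n,t)])
E
```

```text
{'time_s': 0.0, 'joints': array([ 1.01182264e+00,  2.17794785e-01,  1.61495827e+00,  2.26344071e-05,
        1.31129027e+00, -1.12218206e-01]), 'dq': array([-2.62360246e-05,  1.82765943e-03, -1.44630585e-03, -1.03386416e-03,
        1.41902033e-03, -3.46959927e-04]), 'joint_efforts': array([-2.96544013e-04, -3.96852100e+01, -3.03850150e+01, -1.93565115e-04,
        9.92184825e-03,  1.81431787e-06]), 'ee_pos': array([269.56864949, 562.96001922, 229.93046662]), 'ee_rot': array([-3.14129649e+00,  2.43281257e-03,  1.12403537e+00]), 'contact_force': array([ 0.68242577, -0.01377388, -0.90785715]), 'wrist_torque': array([ 0.00617549, -0.02637945, -0.04358477]), 'grip_width': 0.9965943911265529}
side {'K': array([[409.51478987,   0.        , 254.98168183],
       [  0.        , 409.51478987, 192.86696907],
       [  0.        ,   0.        ,   1.        ]]), 'world_to_cam': array([[-5.28510559e-01,  8.48852720e-01, -1.12093578e-02,
         5.01687790e+02],
       [-7.38715668e-01, -4.53350885e-01,  4.98770626e-01,
         2.19863409e+02],
       [ 4.18301030e-01,  2.71886070e-01,  8.666615
[... 606 characters left out ...]
9390333e-01,  3.09082109e-02,
        -2.35095032e+02],
       [ 9.85766909e-01, -1.08272319e-02,  1.67768806e-01,
        -6.04247311e+02],
       [-1.67331872e-01,  3.31923821e-02,  9.85341723e-01,
        -9.48206441e+02],
       [ 0.00000000e+00,  0.00000000e+00,  0.00000000e+00,
         1.00000000e+00]])}
mould [(0.74, [213.0, 247.0], 364), (0.52, [254.0, 203.0], 222), (0.51, [216.0, 199.0], 231)]
nest [(0.63, [228.0, 272.0], 1921), (0.4, [211.0, 244.0], 347)]
clamp_handle []
inspection_camera [(0.85, [97.0, 200.0], 2871)]
wax_tree [(0.88, [166.0, 297.0], 854), (0.59, [233.0, 290.0], 68)]
mould_white [(0.8, [157.0, 263.0], 539), (0.48, [226.0, 268.0], 2005), (0.19, [235.0, 287.0], 68)]
```

View pics/side0.png

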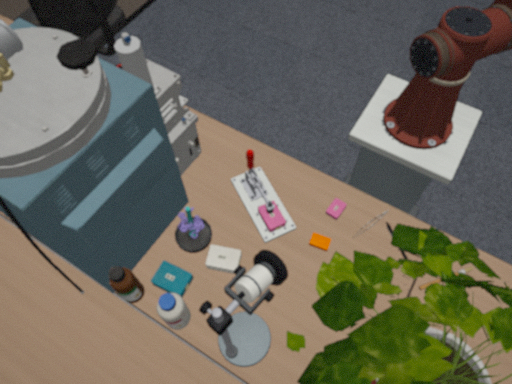

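View pics/top0.png

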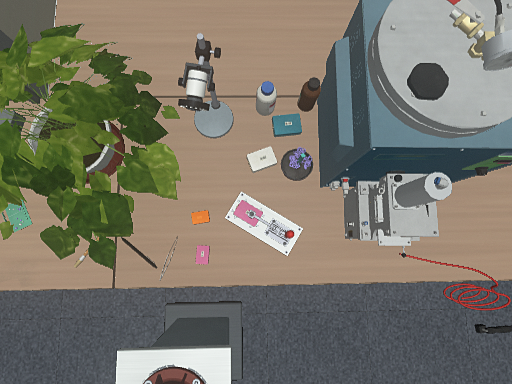

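```bash
python3 - <<'E'
import cv2
a=cv2.imread("pics/side0.png")[130:290,160:370]; cv2.imwrite("pics/side0c.png",cv2.resize(a,None,fx=3.8,fy=3.7,interpolation=cv2.INTER_CUBIC))
a=cv2.imread("pics/top0.png")[130:280,170:370]; cv2.imwrite("pics/top0c.png",cv2.resize(a,None,fx=4,fy=4,interpolation=cv2.INTER_CUBIC))
a=cv2.imread("pics/top0.png")[20:150,140:310]; cv2.imwrite("pics/top0d.png",cv2.resize(a,None,fx=4,fy=4,interpolation=cv2.INTER_CUBIC))
E
```

```text
(no output)
```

View pics/side0c.png

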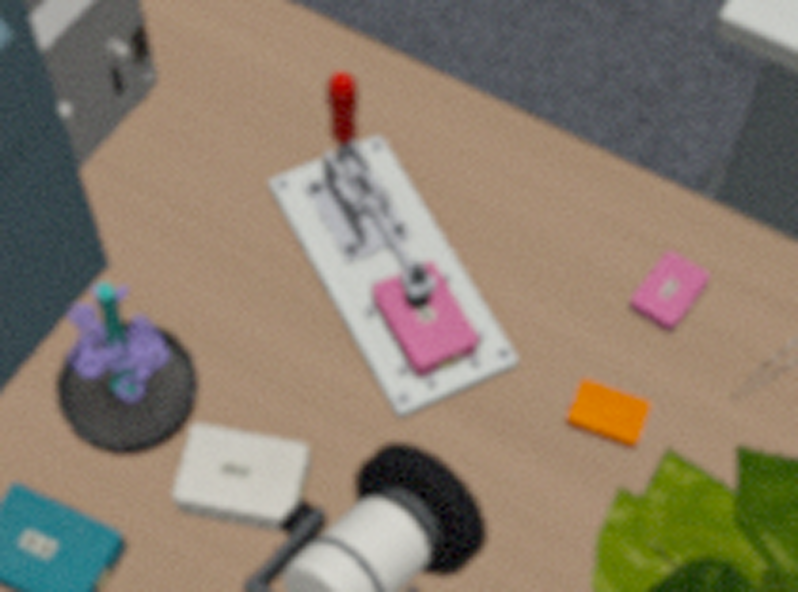

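View pics/top0c.png

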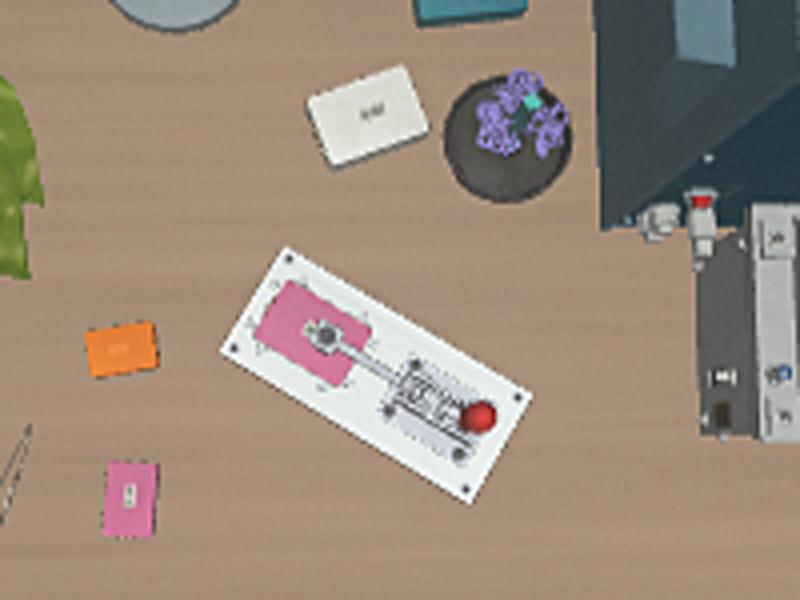

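View pics/top0d.png

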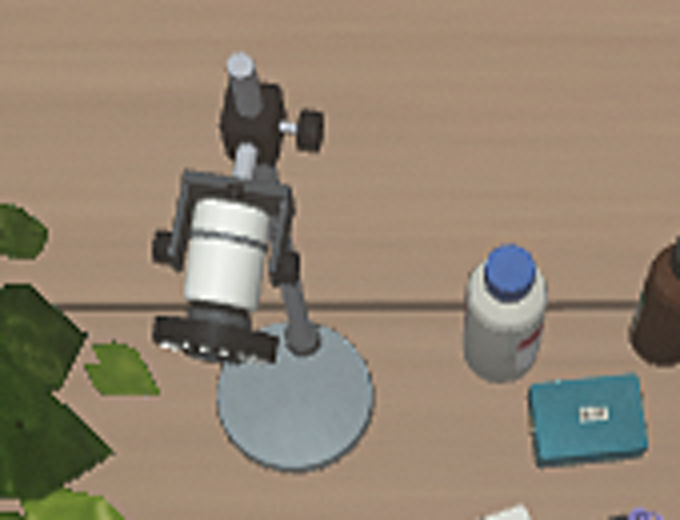

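```bash
cat >h.py <<'E'
import numpy as np,cv2
from station import env,optics
from scipy.spatial.transform import Rotation as Rn
P={n:optics.camera_params(n) for n in("side","top")}
def proj(n,X):
    X=np.atleast_2d(X); T=P[n]["world_to_cam"]; c=X@T[:3,:3].T+T[:3,3]
    q=np.c_[c[:,0]/-c[:,2],-c[:,1]/-c[:,2],np.ones(len(c))]@P[n]["K"].T
    return q[:,:2]
def crop(n,im,r0,r1,c0,c1,f,out):
    cv2.imwrite(out,cv2.resize(im[r0:r1,c0:c1],None,fx=f,fy=f,interpolation=cv2.INTER_CUBIC))
E
python3 - <<'E'
from h import *
from scipy.optimize import least_squares
for n in P:
    T=P[n]["world_to_cam"]; print(n,-T[:3,:3].T@T[:3,3])
s=cv2.imread("pics/side0.png");t=cv2.imread("pics/top0.png")
# plate quads
for n,im in(("side",s),("top",t)):
    m=(im.min(2)>195).astype(np.uint8)
    c=max(cv2.findContours(m,0,2)[0],key=lambda c:cv2.contourArea(c) if 20<cv2.contourArea(c)<4000 and abs(cv2.minAreaRect(c)[0][1]-215)<30 else 0)
    print(n,cv2.minAreaRect(c),cv2.boxPoints(cv2.minAreaRect(c)).round(1).tolist())
crop("",t,30,110,165,235,9,"pics/cam_top.png")
crop("",s,240,375,190,310,5,"pics/cam_side.png")
E
```

```text
side [959.10292785  19.30443646 997.23722323]
top [ 433.16456733 -210.02079763 1042.94758446]
side ((256.10675048828125, 206.15835571289062), (68.5464859008789, 16.999528884887695), 62.35402297973633) [[232.6999969482422, 179.6999969482422], [247.6999969482422, 171.89999389648438], [279.5, 232.60000610351562], [264.5, 240.5]]
top ((263.6029052734375, 223.16175842285156), (72.88690185546875, 31.21274185180664), 30.963754653930664) [[224.3000030517578, 217.8000030517578], [240.39999389648438, 191.0], [302.8999938964844, 228.5], [286.79998779296875, 255.3000030517578]]
```

View pics/cam_top.png

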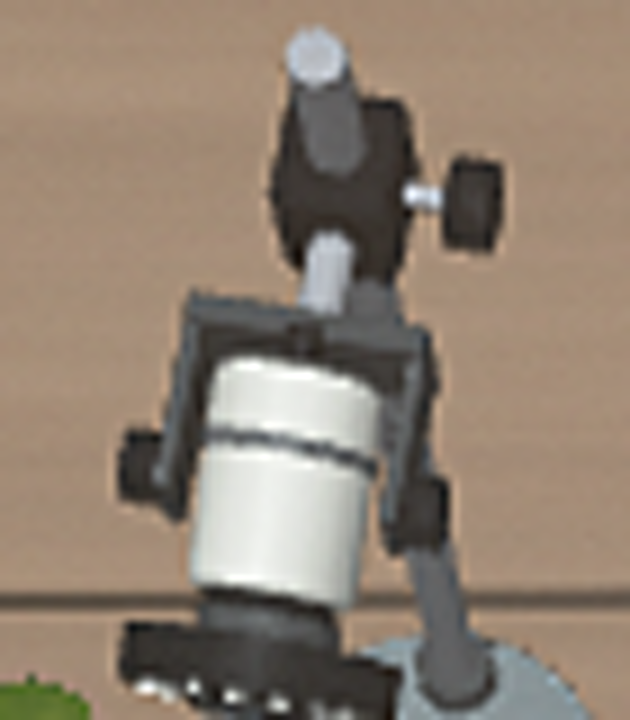

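View pics/cam_side.png

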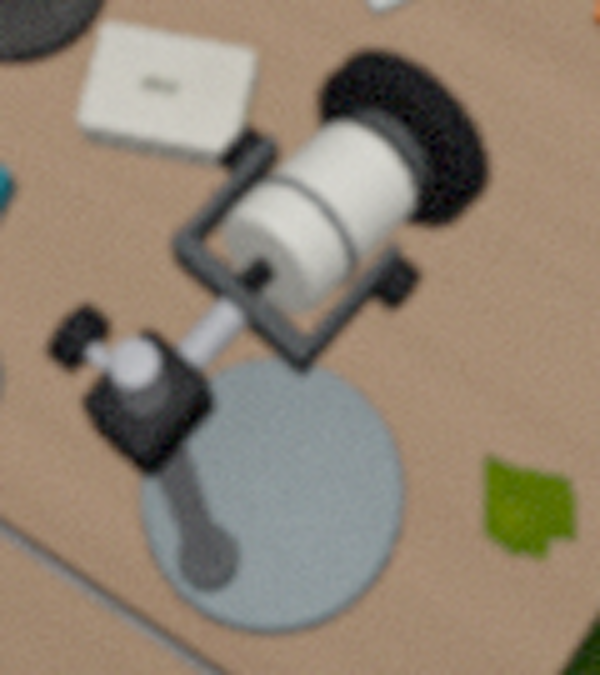

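```bash
cat >fit.py <<'E'
from h import *
from scipy.optimize import minimize,least_squares
# ---- nest
s=cv2.imread("pics/side0.png");t=cv2.imread("pics/top0.png")
cs=np.array([[271,180],[382,137],[519,357],[400,415]])/[3.8,3.7]+[160,130]-[.37,.36]
ct=np.array([[532,395],[470,503],[220,350],[286,246]])/4+[170,130]-.37
# corners in nest frame; ordering found by trial
C=np.array([[-164,47],[-164,-47],[53,-47],[53,47]],float)
def np_pts(p,q): 
    c,s_=np.cos(p[2]),np.sin(p[2]); return np.c_[p[0]+c*q[:,0]-s_*q[:,1],p[1]+s_*q[:,0]+c*q[:,1],np.full(len(q),12.)]
best=None
for order in(C,C[::-1]):
  for k in range(4):
    Q=np.roll(order,k,0)
    for k2 in range(4):
      for o2 in (C,C[::-1]):
        Q2=np.roll(o2,k2,0)
        f=lambda p:np.r_[(proj("side",np_pts(p,Q))-cs).ravel(),(proj("top",np_pts(p,Q2))-ct).ravel()]
        for y in(0,1.57,3.14,-1.57):
          r=least_squares(f,[450,-220,y])
          if best is None or r.cost<best.cost: best=r
print("nest",best.x,best.cost,best.fun.round(1))
# ---- camera masks
def body(im,x0,x1,y0,y1,f=4):
    return im[y0:y1,x0:x1]
F=4
reg={"side":(s,190,310,240,330),"top":(t,165,235,60,112)}
M={}
for n,(im,x0,x1,y0,y1) in reg.items():
    a=cv2.resize(im[y0:y1,x0:x1],None,fx=F,fy=F,interpolation=cv2.INTER_CUBIC).astype(int)
    w=(a.min(2)>125)&(a.max(2)-a.min(2)<30); d=(a.max(2)<(48 if n=="side" else 70))
    M[n]=(w,d)
    v=np.zeros(a.shape,np.uint8); v[w]=255; v[d]=(0,0,255); cv2.imwrite(f"pics/m_{n}.png",v)
E
python3 fit.py; python3 -c "
import cv2,numpy as np
a=cv2.imread('pics/m_side.png');b=cv2.imread('pics/m_top.png')
c=np.zeros((max(a.shape[0],b.shape[0]),a.shape[1]+b.shape[1]+5,3),np.uint8)+90
c[:a.shape[0],:a.shape[1]]=a;c[:b.shape[0],a.shape[1]+5:]=b;cv2.imwrite('pics/mm.png',c)"
```

```text
nest [ 525.59385817 -210.95738675    1.01133814] 1.9369852205349378 [-0.5 -0.4  0.  -1.1  0.4  0.7 -0.  -0.4  0.5 -0.4  0.   0.3 -0.6 -0.
 -0.4 -0.8]
```

View pics/mm.png

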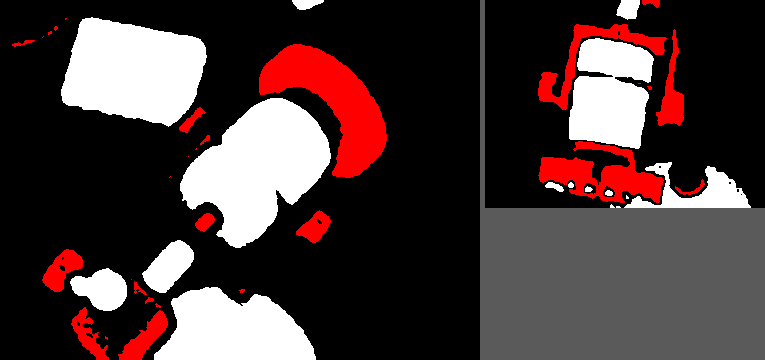

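```bash
cat >>fit.py <<'E'
# ---- camera model fit
W={};D={}
for n,(w,d) in M.items():
    k,l=cv2.connectedComponents(w.astype(np.uint8))
    seed={"side":(130,270),"top":(110,125)}[n]
    ids={l[seed]}
    if n=="top": ids|={l[55,125]}
    if n=="side": ids|={l[200,220]}
    b=np.isin(l,list(ids-{0})).astype(np.uint8)
    W[n]=cv2.morphologyEx(b,cv2.MORPH_CLOSE,np.ones((9,9)))
    d=d.astype(np.uint8); 
    if n=="side":
        k,l=cv2.connectedComponents(d); D[n]=(l==l[80,340]).astype(np.uint8)
    else:
        z=np.zeros_like(d); z[158:206,50:186]=d[158:206,50:186]; D[n]=cv2.morphologyEx(z,cv2.MORPH_CLOSE,np.ones((13,13)))
th=np.linspace(0,2*np.pi,60,endpoint=False)
def axes(yaw,tilt):
    x=np.array([np.cos(yaw)*np.cos(tilt),np.sin(yaw)*np.cos(tilt),-np.sin(tilt)]); y=np.array([-np.sin(yaw),np.cos(yaw),0]); return x,y,np.cross(x,y)
def cyl(n,L,ax,R,a,b):
    x,y,z=ax; pts=np.vstack([L+x*s+R*(np.cos(th)[:,None]*y+np.sin(th)[:,None]*z) for s in(a,b)])
    _,x0,x1,y0,y1=reg[n]; q=((proj(n,pts)-[x0,y0])+.5)*F-.5
    m=np.zeros(W[n].shape,np.uint8); cv2.fillConvexPoly(m,np.round(cv2.convexHull(q.astype(np.float32))*16).astype(np.int32),1,shift=4); return m
def render(p,n):
    L=p[:3];ax=axes(p[3],p[4])
    b=cyl(n,L,ax,p[8],-p[5],-p[6]); r=cyl(n,L,ax,34,-p[7],0); nk=cyl(n,L,ax,17,-p[6],0)
    if n=="side": r=r&~b&1
    else: b=b&~r&1
    return b,r,nk
def cost(p):
    c=0
    for n in W:
        b,r,nk=render(p,n); v=(1-W[n]) 
        c+=(b!=W[n]).sum()+((r!=D[n])&~((nk>0)&(r==0))).sum()
    return float(c)
x0=None
if __name__=="__main__":
    bst=None
    for tilt in(.2,.32,.45):
      for lx in (690,720):
        p0=np.array([lx,-40,310,np.pi+.15,tilt,85,25,12,21.])
        sc=np.array([20,20,15,.15,.12,8,6,4,.5])
        for it in range(4):
            sim=np.vstack([p0]+[p0+sc*e for e in np.eye(9)])
            r=minimize(cost,p0,method="Nelder-Mead",options=dict(initial_simplex=sim,maxiter=1500,xatol=.02,fatol=.5)); p0=r.x; sc=sc*.6
        print(tilt,r.fun,r.x.round(3))
        if bst is None or r.fun<bst.fun:bst=r
    np.save("cam.npy",bst.x)
    for n in W:
        b,rr,_=render(bst.x,n); v=np.zeros(b.shape+(3,),np.uint8)+40; v[...,0]+=W[n]*100; v[...,2]+=D[n]*100
        for m in(b,rr): cv2.drawContours(v,cv2.findContours(m,0,1)[0],-1,(0,255,255),1)
        cv2.imwrite(f"pics/fit_{n}.png",v)
E
time python3 fit.py
```

```text
nest [ 525.59385817 -210.95738675    1.01133814] 1.9369852205349378 [-0.5 -0.4  0.  -1.1  0.4  0.7 -0.  -0.4  0.5 -0.4  0.   0.3 -0.6 -0.
 -0.4 -0.8]
0.2 31770.0 [ 6.65756e+02 -1.03690e+01  3.21112e+02  3.51400e+00  9.80000e-02
  7.92210e+01  2.57410e+01  1.20250e+01  2.08390e+01]
0.2 31770.0 [6.92434e+02 4.25800e+00 3.32096e+02 3.45800e+00 2.22000e-01 7.64420e+01
 2.74580e+01 7.62800e+00 2.09400e+01]
0.32 31770.0 [ 6.65756e+02 -1.03690e+01  3.21112e+02  3.51400e+00  2.18000e-01
  7.92210e+01  2.66470e+01  1.20250e+01  2.08390e+01]
0.32 31770.0 [6.92434e+02 4.25800e+00 2.99114e+02 3.45800e+00 3.42000e-01 7.64420e+01
 2.74580e+01 1.78920e+01 2.09400e+01]
0.45 31770.0 [ 6.65756e+02 -1.03690e+01  3.21112e+02  3.51400e+00  3.48000e-01
  7.92210e+01  2.57410e+01  1.20250e+01  2.08390e+01]
0.45 31770.0 [6.92434e+02 4.25800e+00 2.99114e+02 3.45800e+00 4.72000e-01 7.64420e+01
 2.74580e+01 1.78920e+01 2.09400e+01]
real	0m26.541s
user	0m24.967s
sys	0m0.245s
```

```bash
cat >tri.py <<'E'
from h import *
def tri(ps,pt):
    A=[]
    for n,q in(("side",ps),("top",pt)):
        T=P[n]["world_to_cam"]; K=P[n]["K"]; M=K@np.diag([1,-1,-1])@T[:3]
        A+= [q[0]*M[2]-M[0],q[1]*M[2]-M[1]]
    v=np.linalg.svd(np.array(A))[2][-1]; X=v[:3]/v[3]; return X,proj("side",X)[0]-ps,proj("top",X)[0]-pt
E
python3 - <<'E'
from tri import *
print("ring",tri((273,267.4),(193.9,104.4)))
print("body",tri((254,283),(196.1,83.3)))
print("posttop",tri((217,312.6),(200.1,36.1)))
print("foot",tri((244.6,339.4),(213.75,119)))
E
sed -i 's/for lx in (690,720)/for lx in (R0[0],R0[0]+8)/; s/p0=np.array(\[lx,-40,310/p0=np.array([lx,R0[1],R0[2]/; s/bst=None$/bst=None; from tri import tri; R0=tri((273,267.4),(193.9,104.4))[0]/' fit.py
python3 fit.py;python3 -c "
import cv2,numpy as np
a=cv2.imread('pics/fit_side.png');b=cv2.imread('pics/fit_top.png')
c=np.zeros((max(a.shape[0],b.shape[0]),a.shape[1]+b.shape[1]+5,3),np.uint8)+90
c[:a.shape[0],:a.shape[1]]=a;c[:b.shape[0],a.shape[1]+5:]=b;cv2.imwrite('pics/ff.png',c)"
```

```text
ring (array([739.82756306, -91.62044412, 310.6217765 ]), array([-1.2098065 , -0.16724668]), array([-1.22901324,  0.53128353]))
body (array([ 783.94450587, -100.61835395,  325.0218577 ]), array([-0.02275242, -0.00333899]), array([-0.02226096,  0.01021966]))
posttop (array([ 864.89897462, -114.9683322 ,  375.23654669]), array([-0.11982266, -0.02160186]), array([-0.10964488,  0.05245572]))
foot (array([ 824.49365258, -106.9063607 ,   -4.64027914]), array([-0.19304646, -0.02870683]), array([-0.18335933,  0.08389026]))
nest [ 525.59385817 -210.95738675    1.01133814] 1.9369852205349378 [-0.5 -0.4  0.  -1.1  0.4  0.7 -0.  -0.4  0.5 -0.4  0.   0.3 -0.6 -0.
 -0.4 -0.8]
0.2 5526.0 [ 7.39431e+02 -9.37100e+01  3.14066e+02  2.96900e+00  2.69000e-01
  7.07250e+01  2.08360e+01  4.89600e+00  1.99200e+01]
0.2 6079.0 [ 7.42667e+02 -9.46370e+01  3.04358e+02  2.98000e+00  5.46000e-01
  7.25440e+01  2.32160e+01  2.34400e+00  2.02690e+01]
0.32 5510.0 [ 7.39137e+02 -9.37460e+01  3.14020e+02  2.96900e+00  2.66000e-01
  7.07810e+01  2.11560e+01  4.83800e+00  2.01030e+01]
0.32 6088.0 [ 7.42371e+02 -9.49380e+01  3.04405e+02  2.98800e+00  5.40000e-01
  7.30330e+01  2.35850e+01  2.39000e+00  2.03490e+01]
0.45 6297.0 [ 7.42182e+02 -9.55140e+01  3.02642e+02  3.00600e+00  5.71000e-01
  7.38040e+01  2.49960e+01  2.30700e+00  2.06570e+01]
0.45 6057.0 [ 7.42088e+02 -9.51600e+01  3.04241e+02  2.99600e+00  5.34000e-01
  7.36340e+01  2.32910e+01  1.25200e+00  2.01600e+01]
```

View pics/ff.png

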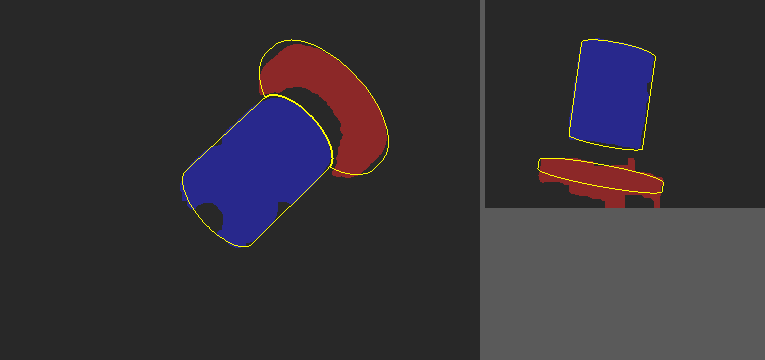

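```bash
python3 - <<'E'
s=open('fit.py').read()
s=s.replace("D[n]=cv2.morphologyEx(z,cv2.MORPH_CLOSE,np.ones((13,13)))","""
        hh=np.array([[(120-0)/9,620/9],[400/9,0]]) ; z[:]=0
        poly=np.array([[126,618],[200,628],[270,640],[340,655],[404,664],[398,708],[385,720],[330,716],[255,704],[190,699],[135,688],[118,676],[118,650]],float)/9+[165,30]
        q=(poly-[165,60])*F
        cv2.fillConvexPoly(z,cv2.convexHull(q.astype(np.float32)).round().astype(np.int32),1); D[n]=z""")
s=s.replace('r=r&~b&1','nk=cyl(n,L,ax,p[9],-p[6],-p[7]); r=r&~b&~nk&1; nk=nk*0')
s=s.replace("12,21.])","12,21.,14.])").replace("8,6,4,.5])","8,6,4,.5,2])").replace("np.eye(9)","np.eye(10)")
s=s.replace("return float(c)","return float(c)+200*(p[8]-21)**2")
open('fit.py','w').write(s)
E
python3 fit.py;python3 -c "
import cv2,numpy as np
a=cv2.imread('pics/fit_side.png');b=cv2.imread('pics/fit_top.png')
c=np.zeros((max(a.shape[0],b.shape[0]),a.shape[1]+b.shape[1]+5,3),np.uint8)+90
c[:a.shape[0],:a.shape[1]]=a;c[:b.shape[0],a.shape[1]+5:]=b;cv2.imwrite('pics/ff2.png',c)"
```

```text
nest [ 525.59385817 -210.95738675    1.01133814] 1.9369852205349378 [-0.5 -0.4  0.  -1.1  0.4  0.7 -0.  -0.4  0.5 -0.4  0.   0.3 -0.6 -0.
 -0.4 -0.8]
0.2 5617.651467233482 [ 7.35799e+02 -9.34940e+01  3.05505e+02  2.96900e+00  3.85000e-01
  7.70250e+01  2.69590e+01  1.46000e+01  2.04770e+01  1.81300e+01]
0.2 4948.404501486714 [ 7.35193e+02 -9.27830e+01  3.11849e+02  2.96300e+00  2.93000e-01
  7.53750e+01  2.67480e+01  1.08660e+01  2.03500e+01  1.43640e+01]
0.32 4553.893583566692 [ 7.38144e+02 -9.37900e+01  3.11641e+02  2.96800e+00  2.65000e-01
  7.21970e+01  2.28280e+01  7.30100e+00  2.07270e+01  1.49290e+01]
0.32 5560.321891925236 [ 7.35778e+02 -9.39870e+01  3.06642e+02  2.98100e+00  3.80000e-01
  7.68890e+01  2.66620e+01  1.38950e+01  2.02610e+01  1.71570e+01]
0.45 5151.5767827744985 [ 7.41346e+02 -9.52200e+01  3.02133e+02  2.99100e+00  5.43000e-01
  7.40600e+01  2.56230e+01  6.30500e+00  2.08860e+01  1.63520e+01]
0.45 5019.0155036464175 [ 7.41383e+02 -9.53110e+01  3.02296e+02  2.99900e+00  5.44000e-01
  7.37700e+01  2.55170e+01  5.56300e+00  2.08770e+01  1.49890e+01]
```

View pics/ff2.png

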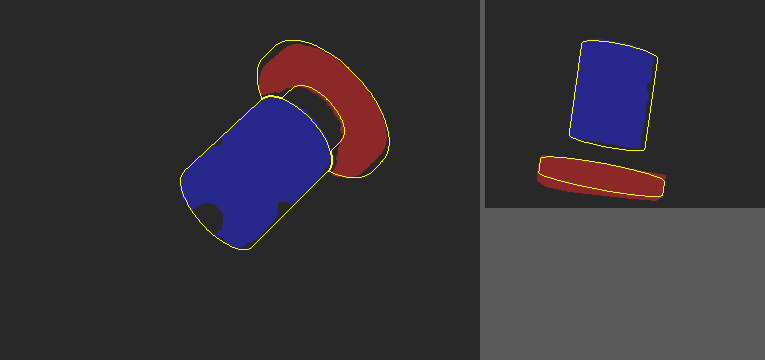

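```bash
python3 - <<'E'
s=open('fit.py').read()
s=s.replace('d=(a.max(2)<(48 if n=="side" else 70))','d=(a.max(2)<(88 if n=="side" else 70))')
s=s.replace("D[n]=(l==l[80,340]).astype(np.uint8)","D[n]=cv2.morphologyEx((l==l[80,340]).astype(np.uint8),cv2.MORPH_OPEN,np.ones((9,9)))")
s=s.replace('r=r&~b&~nk&1; nk=nk*0','r=(r|nk)&~b&1; nk=nk*0')
s=s.replace("q=((proj(n,pts)-[x0,y0])+.5)","q=((proj(n,pts)+(OFF if n=='side' else -OFF)-[x0,y0])+.5)")
s=s.replace("    c=0\n","    global OFF\n    OFF=p[10:12]\n    c=60*(OFF@OFF)/.09\n")
s=s.replace("12,21.,14.])","12,21.,14.,0,0])").replace("8,6,4,.5,2])","8,6,4,.5,2,.5,.5])").replace("np.eye(10)","np.eye(12)").replace("maxiter=1500","maxiter=2500").replace("200*(p[8]-21)**2","400*(p[8]-21)**2")
s=s.replace("    np.save","    cost(bst.x)\n    np.save")
open('fit.py','w').write(s)
E
python3 fit.py;python3 -c "
import cv2,numpy as np
a=cv2.imread('pics/fit_side.png');b=cv2.imread('pics/fit_top.png')
c=np.zeros((max(a.shape[0],b.shape[0]),a.shape[1]+b.shape[1]+5,3),np.uint8)+90
c[:a.shape[0],:a.shape[1]]=a;c[:b.shape[0],a.shape[1]+5:]=b;cv2.imwrite('pics/ff3.png',c)"
```

```text
nest [ 525.59385817 -210.95738675    1.01133814] 1.9369852205349378 [-0.5 -0.4  0.  -1.1  0.4  0.7 -0.  -0.4  0.5 -0.4  0.   0.3 -0.6 -0.
 -0.4 -0.8]
0.2 4349.683453449956 [ 7.34247e+02 -9.34690e+01  3.11148e+02  2.97500e+00  2.97000e-01
  7.55860e+01  2.66740e+01  1.13200e+01  2.04980e+01  1.29760e+01
  6.60000e-02  3.33000e-01]
0.2 4266.872185828056 [ 7.35283e+02 -9.35080e+01  3.10680e+02  2.96800e+00  2.95000e-01
  7.49940e+01  2.57650e+01  1.06200e+01  2.07810e+01  2.23250e+01
  1.01000e-01  2.12000e-01]
0.32 4451.490062410708 [ 7.34290e+02 -9.38530e+01  3.09987e+02  2.96700e+00  3.09000e-01
  7.65500e+01  2.71870e+01  1.20240e+01  2.06750e+01  1.87260e+01
  3.84000e-01  2.57000e-01]
0.32 4205.6833022928195 [ 7.35013e+02 -9.34050e+01  3.11044e+02  2.96700e+00  3.00000e-01
  7.55500e+01  2.61300e+01  1.08860e+01  2.04610e+01  1.80070e+01
  1.36000e-01  1.90000e-01]
0.45 4283.572923239 [ 7.39757e+02 -9.47580e+01  3.04158e+02  2.99000e+00  5.23000e-01
  7.49650e+01  2.54900e+01  6.16900e+00  2.06850e+01  2.03970e+01
  7.80000e-02  1.81000e-01]
0.45 4590.691533892567 [ 7.37819e+02 -9.56090e+01  3.04289e+02  3.01000e+00  4.62000e-01
  7.64460e+01  2.63600e+01  7.72700e+00  2.04810e+01  1.57090e+01
  1.55000e-01  1.00000e-03]
```

View pics/ff3.png

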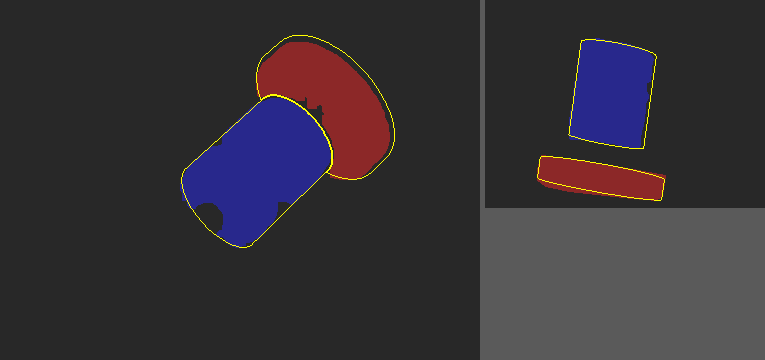

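```bash
python3 - <<'E'
import cv2
s=cv2.imread("pics/side0.png");t=cv2.imread("pics/top0.png")
cv2.imwrite("pics/zs.png",cv2.resize(s[245:310,225:295],None,fx=9,fy=9,interpolation=cv2.INTER_CUBIC))
cv2.imwrite("pics/zt.png",cv2.resize(t[65:112,175:215],None,fx=14,fy=12,interpolation=cv2.INTER_CUBIC))
E
```

```text
(no output)
```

View pics/zs.png

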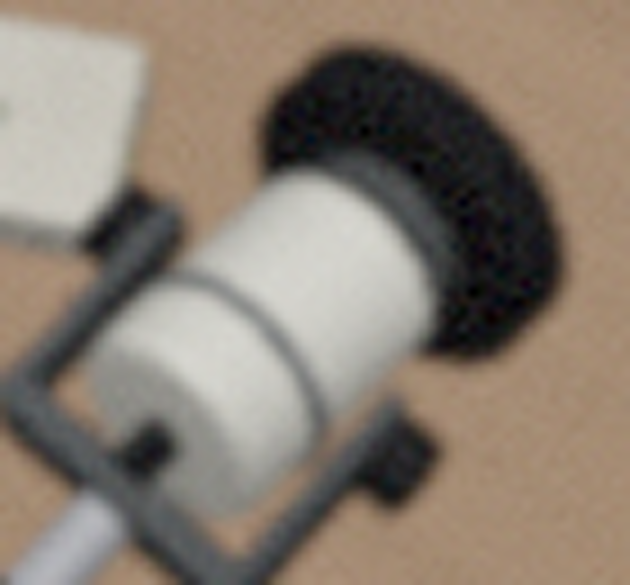

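View pics/zt.png

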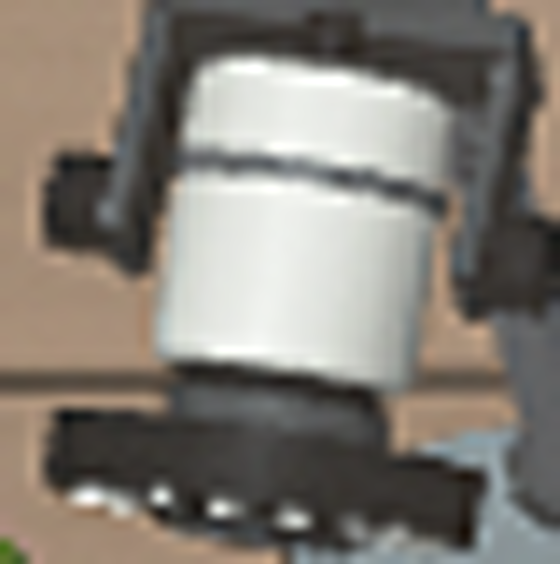

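```bash
python3 - <<'E'
from tri import *
nx,ny,yaw=525.6,-211,1.0113
def nest(p): 
    c,s=np.cos(yaw),np.sin(yaw); p=np.atleast_2d(p).astype(float); return np.c_[nx+c*p[:,0]-s*p[:,1],ny+s*p[:,0]+c*p[:,1],p[:,2]]
print("pred tip",[proj(n,nest([-127,0,155])).round(1).tolist() for n in P])
print("grip",nest([-127,0,142]), "tri ball",tri((250.2,152.5),(289.8,234)))
for n in P:
    im=cv2.imread(f"pics/{n}0.png"); F=8 if n=="top" else 9
    r0,c0=(185,215) if n=="top" else (140,220)
    h,w=(75,95) if n=="top" else (105,85); F=min(F,int(min(790/w,590/h)))
    a=cv2.resize(im[r0:r0+h,c0:c0+w],None,fx=F,fy=F,interpolation=cv2.INTER_CUBIC)
    ms=[[x,y,z] for x in(-164,53) for y in(-47,47) for z in(12,)]
    mo=[[x,y,34] for x,y in((-38,-25),(38,-25),(38,25),(-38,25))]
    pins=[[sx*26,sy*30,23] for sx in(-1,1) for sy in(-1,1)]+[[sx*43,sy*17,23] for sx in(-1,1) for sy in(-1,1)]
    f=lambda p:((proj(n,nest(p))-[c0,r0]+.5)*F-.5).round().astype(int)
    q=f([[-164,-47,12],[53,-47,12],[53,47,12],[-164,47,12]]);cv2.polylines(a,[q],True,(255,0,0),1)
    cv2.polylines(a,[f(mo)],True,(0,255,0),1)
    for u in f(pins): cv2.circle(a,tuple(int(v) for v in u),4,(0,255,255),1)
    q=f([[-127,0,64],[-127,0,142],[-127,0,163]]); cv2.polylines(a,[q],False,(255,255,0),1); cv2.circle(a,tuple(int(v) for v in q[1]),4,(255,255,0),1)
    cv2.imwrite(f"pics/ov_{n}.png",a)
E
```

```text
pred tip [[[249.9, 151.9]], [[290.2, 233.7]]]
grip [[ 458.19355736 -318.63536357  142.        ]] tri ball (array([ 457.68297651, -318.05161048,  152.21323406]), array([0.07274054, 0.01259046]), array([ 0.09186876, -0.04390107]))
```

View pics/ov_side.png

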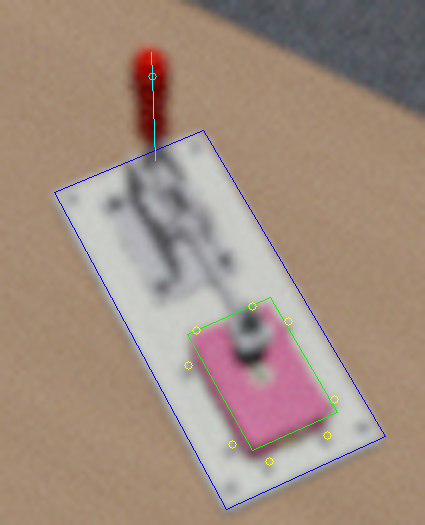

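View pics/ov_top.png

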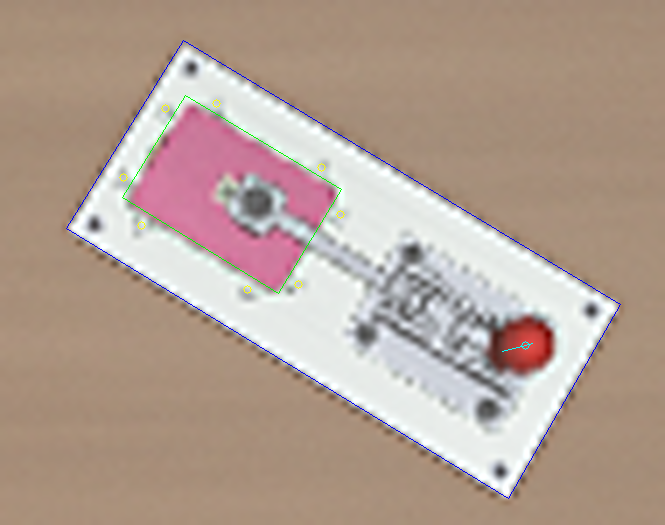

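```bash
cat >k.py <<'E'
from h import *
def down(yaw): return Rn.from_euler('xyz',[np.pi,0,yaw])
def row(c,t): # c,t=(pos,Rot)
    d=c[1].inv().apply(np.array(t[0])-c[0])/10; w=(c[1].inv()*t[1]).as_rotvec(); return np.r_[d,w]
def apply(c,r): 
    r=np.array(r,float); return (np.array(c[0])+c[1].apply(r[:3]*10),c[1]*Rn.from_rotvec(r[3:]))
nx,ny,yaw=525.6,-211,1.0113
NR=Rn.from_euler('z',yaw)
def nest(p): return NR.apply(np.array(p,float))+[nx,ny,0]
S=(np.array([270.035,563.667,231.3]),down(1.0118+.1122))
E
python3 - <<'E'
from k import *
print(row(S,(nest([-127,0,215]),down(yaw-np.pi/2))).round(3))
print(row(S,([380,100,240],down(.3))).round(3))
o=env.get_obs();print(o['joints'])
E
```

```text
[-71.439  55.091   1.63    0.     -0.      1.683]
[-37.064  29.951  -0.87   -0.     -0.      0.824]
[ 1.01182120e+00  2.16883889e-01  1.61336248e+00  1.24318339e-05
  1.31127698e+00 -1.12200772e-01]
```

Call:
drive_tool(
  gripper=8.5,
  series=[
    {"x": -4, "y": 3, "z": 0, "rz": 0.1},
    {"x": -8, "y": 6, "z": -0.5, "rz": 0.2},
    {"x": -12, "y": 9.5, "z": -0.9, "rz": 0.3},
    {"x": -16, "y": 12.7, "z": -0.9, "rz": 0.4},
    {"x": -20.4, "y": 16, "z": -0.9, "rz": 0.5},
    {"x": -24.5, "y": 19.5, "z": -0.9, "rz": 0.6},
    {"x": -29, "y": 23, "z": -0.9, "rz": 0.7},
    {"x": -33, "y": 26.5, "z": -0.9, "rz": 0.8},
    {"x": -37.1, "y": 30, "z": -0.9, "rz": 0.9},
    {"x": -41.4, "y": 33, "z": -0.9, "rz": 1.0},
  ],
)

```text
invalid input
```

Call:
drive_tool(
  gripper=8.5,
  series=[
    {"x": -4, "y": 3, "z": 0, "rx": 0, "ry": 0, "rz": 0.1},
    {"x": -8, "y": 6, "z": -0.5, "rx": 0, "ry": 0, "rz": 0.2},
    {"x": -12, "y": 9.5, "z": -0.9, "rx": 0, "ry": 0, "rz": 0.3},
    {"x": -16, "y": 12.7, "z": -0.9, "rx": 0, "ry": 0, "rz": 0.4},
    {"x": -20.4, "y": 16, "z": -0.9, "rx": 0, "ry": 0, "rz": 0.5},
    {"x": -24.5, "y": 19.5, "z": -0.9, "rx": 0, "ry": 0, "rz": 0.6},
    {"x": -29, "y": 23, "z": -0.9, "rx": 0, "ry": 0, "rz": 0.7},
    {"x": -33, "y": 26.5, "z": -0.9, "rx": 0, "ry": 0, "rz": 0.8},
    {"x": -37.1, "y": 30, "z": -0.9, "rx": 0, "ry": 0, "rz": 0.9},
    {"x": -41.4, "y": 33, "z": -0.9, "rx": 0, "ry": 0, "rz": 1.0},
  ],
)

```text
time_s: 1.95
ee_pos: [389.3, 46.0, 240.9]
ee_rot: [3.141, -0.002, 0.121]
contact_force: [0.5, 0.0, -0.1]
grip_width: 0.998
```

```bash
python3 - <<'E'
from k import *
c=apply(S,[-41.4,33,-.9,0,0,1.0]);print(c[0],c[1].as_euler('xyz'))
print(row(c,(nest([-127,0,215]),down(yaw-np.pi/2))).round(3))
E
```

```text
[388.76034153  47.7209822  240.3       ] [3.14159265 0.         0.124     ]
[ 2.359 37.213  2.53  -0.    -0.     0.683]
```

Call:
drive_tool(
  series=[
    {"x": 0.3, "y": 5, "z": 0.4, "rx": 0, "ry": 0, "rz": 0.1},
    {"x": 0.7, "y": 10, "z": 0.8, "rx": 0, "ry": 0, "rz": 0.2},
    {"x": 1.0, "y": 15, "z": 1.2, "rx": 0, "ry": 0, "rz": 0.3},
    {"x": 1.3, "y": 20, "z": 1.6, "rx": 0, "ry": 0, "rz": 0.4},
    {"x": 1.6, "y": 25, "z": 2, "rx": 0, "ry": 0, "rz": 0.5},
    {"x": 1.9, "y": 30, "z": 2.2, "rx": 0, "ry": 0, "rz": 0.6},
    {"x": 2.2, "y": 34.5, "z": 2.4, "rx": 0, "ry": 0, "rz": 0.68},
    {"x": 2.36, "y": 37.2, "z": 2.5, "rx": 0, "ry": 0, "rz": 0.683},
    {"x": 2.36, "y": 37.2, "z": 2.5, "rx": 0, "ry": 0, "rz": 0.683},
  ],
)

```text
time_s: 3.08
ee_pos: [458.2, -320.2, 215.3]
ee_rot: [3.142, -0.0, -0.561]
contact_force: [0.3, -0.7, 0.5]
grip_width: 0.997
```

```bash
python3 - <<'E'
from k import *
o=env.get_obs();print(o['joints'].round(3),o['ee_pos'],o['ee_rot'],o['time_s'])
for n,(r0,r1,c0,c1) in {"side":(70,260,170,350),"top":(150,290,190,340)}.items():
    im=optics.capture(n)[...,::-1]; crop(n,im,r0,r1,c0,c1,4 if n=="top" else 3,f"pics/{n}1.png")
E
```

```text
[-0.735  0.092  1.787 -0.     1.263 -0.174] [ 458.1953069  -320.1897019   215.26597341] [ 3.14152463e+00 -1.25119637e-04 -5.61372787e-01] 3.075
```

View pics/side1.png

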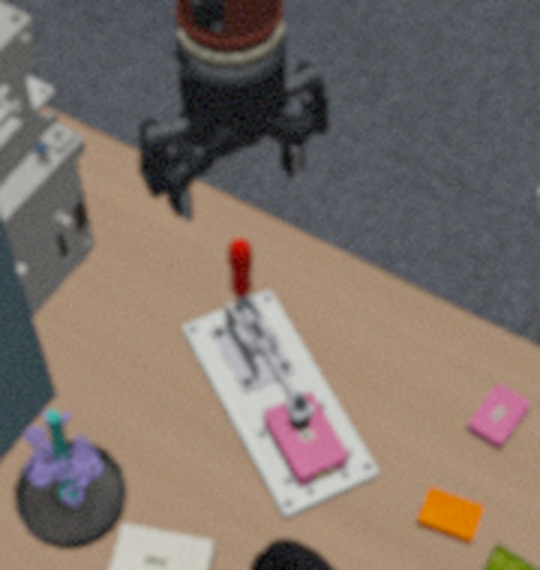

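View pics/top1.png

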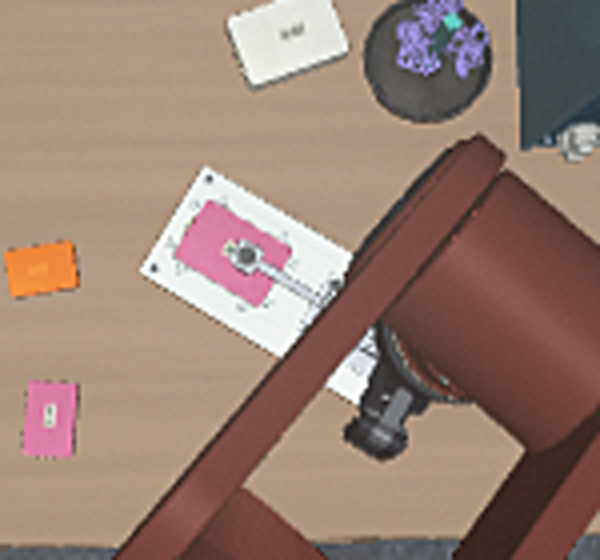

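Call:
drive_tool(
  series=[
    {"x": 0, "y": 0, "z": 2.5, "rx": 0, "ry": 0, "rz": 0},
    {"x": 0, "y": 0, "z": 4, "rx": 0, "ry": 0, "rz": 0},
  ],
)

```text
time_s: 3.42
ee_pos: [457.7, -316.7, 174.3]
ee_rot: [-3.141, 0.002, -0.558]
contact_force: [-0.7, 0.5, 0.0]
grip_width: 0.993
```

```bash
python3 - <<'E'
from k import *
c=apply(S,[-41.4,33,-.9,0,0,1.0]);c=apply(c,[2.36,37.2,2.5,0,0,.683]);c=apply(c,[0,0,4,0,0,0])
for i in range(3):
    for n,(r0,r1,c0,c1) in {"side":(100,200,200,300)}.items():
        im=optics.capture(n)[...,::-1]
    o=env.get_obs();print(c[0],o['ee_pos'],o['ee_rot'],o['time_s'],o['dq'].round(4))
crop(n,im,r0,r1,c0,c1,6,f"pics/{n}2.png")
E
```

```text
[ 458.18901725 -318.50383807  175.3       ] [ 456.62930586 -315.97392171  171.98235121] [-3.14049302  0.00517363 -0.5578436 ] 3.475 [-0.0025 -0.0038 -0.0004 -0.0033  0.0523 -0.0001]
[ 458.18901725 -318.50383807  175.3       ] [ 456.78930266 -316.24288785  172.91019987] [-3.14058782  0.00498369 -0.55789786] 3.525 [-0.0038 -0.0142 -0.0352  0.0014  0.0142 -0.001 ]
[ 458.18901725 -318.50383807  175.3       ] [ 457.50996273 -317.03127437  174.20271392] [-3.14101852e+00  2.74045488e-03 -5.58040169e-01] 3.575 [-0.005  -0.0137 -0.0369  0.0004 -0.0009 -0.0015]
```

View pics/side2.png

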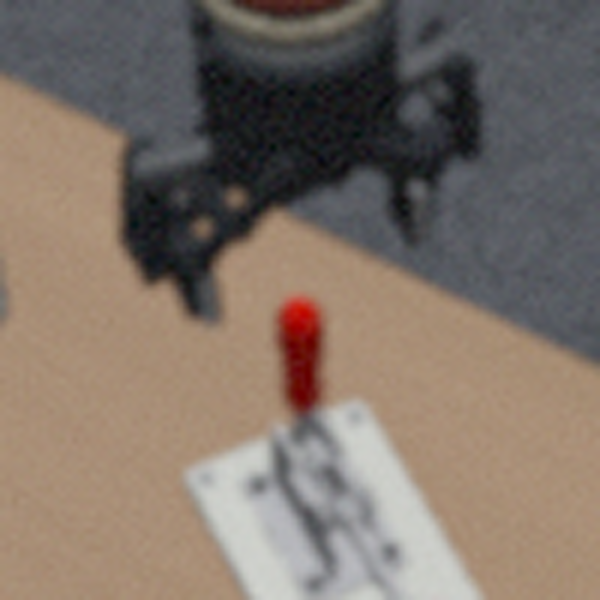

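Call:
drive_tool(
  gripper=5,
  series=[
    {"x": 0, "y": 0, "z": 0, "rx": 0, "ry": 0, "rz": 0},
    {"x": 0, "y": 0, "z": 0, "rx": 0, "ry": 0, "rz": 0},
    {"x": 0, "y": 0, "z": 2, "rx": 0, "ry": 0, "rz": 0},
    {"x": 0, "y": 0, "z": 4, "rx": 0, "ry": 0, "rz": 0},
    {"x": 0, "y": 0, "z": 5, "rx": 0, "ry": 0, "rz": 0},
    {"x": 0, "y": 0, "z": 5, "rx": 0, "ry": 0, "rz": 0},
  ],
)

```text
time_s: 4.32
ee_pos: [457.9, -318.3, 124.9]
ee_rot: [-3.141, 0.001, -0.559]
contact_force: [-0.0, 1.0, 0.2]
grip_width: 0.588
```

```bash
python3 - <<'E'
from k import *
im=optics.capture("side")[...,::-1]
crop("",im,100,200,200,300,6,f"pics/side3.png")
print(proj("side",[[458,-318.5,125.3],[458,-318.5,163]]))
E
```

```text
[[250.28110666 158.61459308]
 [249.9622642  150.00564006]]
```

View pics/side3.png

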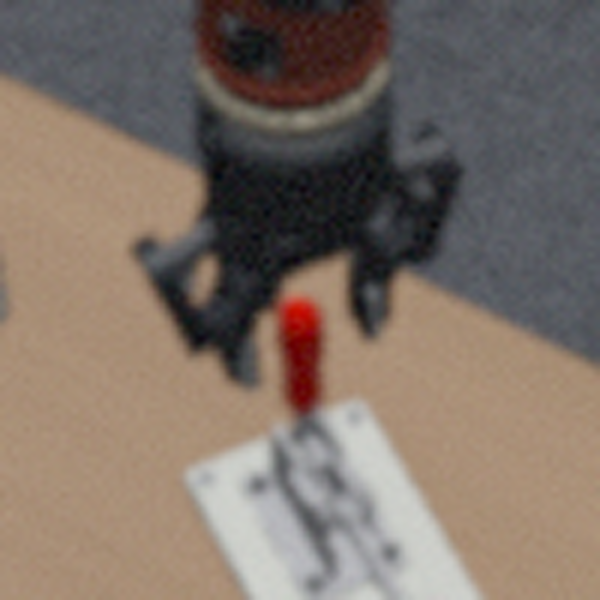

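Call:
drive_tool(
  gripper=0,
  series=[
    {"x": 0, "y": 0, "z": 0, "rx": 0, "ry": 0, "rz": 0},
    {"x": 0, "y": 0, "z": 0, "rx": 0, "ry": 0, "rz": 0},
    {"x": 0, "y": 0, "z": 0, "rx": 0, "ry": 0, "rz": 0},
    {"x": 0, "y": 0, "z": 0, "rx": 0, "ry": 0, "rz": 0},
    {"x": 0, "y": 0, "z": 0, "rx": 0, "ry": 0, "rz": 0},
  ],
)

```text
time_s: 5.0
ee_pos: [459.2, -319.3, 126.6]
ee_rot: [3.141, -0.003, -0.559]
contact_force: [1.4, -0.9, 5.7]
grip_width: 0.224
```

```bash
python3 - <<'E'
import numpy as np
phimax=.5
for q in np.linspace(.15,1.35,9):
    f=phimax*q/1.35
    print(round((78*np.sin(q)-19*np.sin(f))/10,2),round((78*(1-np.cos(q))+19*(np.cos(f)-1))/10,2),round(f,3),round(q,2))
E
```

```text
1.06 0.08 0.056 0.15
2.09 0.34 0.111 0.3
3.08 0.75 0.167 0.45
3.99 1.32 0.222 0.6
4.8 2.02 0.278 0.75
5.49 2.85 0.333 0.9
6.05 3.78 0.389 1.05
6.45 4.79 0.444 1.2
6.7 5.86 0.5 1.35
```

Call:
drive_tool(
  series=[
    {"x": 0, "y": 1.06, "z": 0.08, "rx": 0.056, "ry": 0, "rz": 0},
    {"x": 0, "y": 2.09, "z": 0.34, "rx": 0.11, "ry": 0, "rz": 0},
    {"x": 0, "y": 3.08, "z": 0.75, "rx": 0.167, "ry": 0, "rz": 0},
    {"x": 0, "y": 3.99, "z": 1.32, "rx": 0.222, "ry": 0, "rz": 0},
  ],
)

```text
time_s: 5.5
ee_pos: [439.1, -351.6, 115.2]
ee_rot: [-2.913, -0.002, -0.559]
contact_force: [0.6, 4.5, 12.5]
grip_width: 0.229
```

```bash
python3 - <<'E'
from k import *
I=(np.zeros(3),Rn.identity()); c=apply(I,[0,3.99,1.32,.222,0,0])
for q in [.75,.9,1.05,1.2,1.3,1.36]:
    f=.5*q/1.35
    t=(np.array([0,78*np.sin(q)-19*np.sin(f),78*(1-np.cos(q))+19*(np.cos(f)-1)]),Rn.from_rotvec([f,0,0]))
    print(row(c,t).round(3))
E
```

```text
[0.    0.94  0.505 0.056 0.    0.   ]
[0.    1.798 1.159 0.111 0.    0.   ]
[0.    2.546 1.944 0.167 0.    0.   ]
[0.    3.166 2.842 0.222 0.    0.   ]
[0.    3.501 3.492 0.259 0.    0.   ]
[0.    3.669 3.9   0.282 0.    0.   ]
```

Call:
drive_tool(
  series=[
    {"x": 0, "y": 0.94, "z": 0.5, "rx": 0.056, "ry": 0, "rz": 0},
    {"x": 0, "y": 1.8, "z": 1.16, "rx": 0.11, "ry": 0, "rz": 0},
    {"x": 0, "y": 2.55, "z": 1.94, "rx": 0.167, "ry": 0, "rz": 0},
    {"x": 0, "y": 3.17, "z": 2.84, "rx": 0.222, "ry": 0, "rz": 0},
    {"x": 0, "y": 3.5, "z": 3.5, "rx": 0.26, "ry": 0, "rz": 0},
    {"x": 0, "y": 3.67, "z": 3.9, "rx": 0.28, "ry": 0, "rz": 0},
    {"x": 0, "y": 3.67, "z": 3.9, "rx": 0.28, "ry": 0, "rz": 0},
  ],
)

```text
time_s: 6.38
ee_pos: [421.8, -379.3, 67.2]
ee_rot: [-2.644, -0.003, -0.561]
contact_force: [-5.8, -8.1, 5.6]
grip_width: 0.225
```

```bash
python3 - <<'E'
from k import *
o=env.get_obs();print(o['joints'].round(3),o['contact_force'])
# estimate q from measured TCP
R=Rn.from_euler('xyz',o['ee_rot']); g=o['ee_pos']-R.apply([0,0,1])*19
d=NR.inv().apply(g-[nx,ny,0])-[-127,0,64]; print(d,np.arctan2(-d[0],d[2]),np.hypot(d[0],d[2]))
im=optics.capture("side")[...,::-1]
crop("",im,90,260,180,310,4,f"pics/side4.png")
E
```

```text
[-1.086  0.422  1.769  0.452  1.247 -0.736] [-5.78839036 -8.07814315  5.55908738]
[-79.82008146  -1.25211025  19.91657114] 1.326271078460378 82.26733987811384
```

View pics/side4.png

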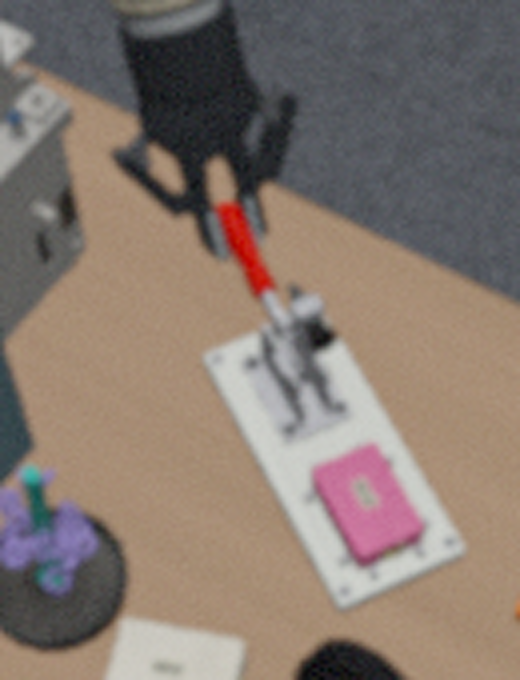

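Call:
drive_tool(
  gripper=6.5,
  series=[
    {"x": 0, "y": 0, "z": 0, "rx": 0, "ry": 0, "rz": 0},
    {"x": 0, "y": 0, "z": 0, "rx": 0, "ry": 0, "rz": 0},
    {"x": 0, "y": 0, "z": 0, "rx": 0, "ry": 0, "rz": 0},
    {"x": 0, "y": 0, "z": 0, "rx": 0, "ry": 0, "rz": 0},
    {"x": 0, "y": 0, "z": -3, "rx": 0, "ry": 0, "rz": 0},
    {"x": 0, "y": 0, "z": -7, "rx": 0, "ry": 0, "rz": 0},
    {"x": 0, "y": 0, "z": -11, "rx": 0, "ry": 0, "rz": 0},
    {"x": 0, "y": 0, "z": -15, "rx": 0, "ry": 0, "rz": 0},
  ],
)

```text
time_s: 7.42
ee_pos: [384.0, -436.6, 198.4]
ee_rot: [-2.639, 0.0, -0.559]
contact_force: [-0.1, -0.3, -0.3]
grip_width: 0.76
```

```bash
python3 - <<'E'
from k import *
c=apply(S,[-41.4,33,-.9,0,0,1.0])
for r in([2.36,37.2,2.5,0,0,.683],[0,0,4,0,0,0],[0,0,5,0,0,0],[0,3.99,1.32,.222,0,0],[0,3.67,3.9,.28,0,0],[0,0,-15,0,0,0]): c=apply(c,r)
print(c[0],c[1].as_euler('xyz'),env.get_obs()['ee_pos'])
import pickle; pickle.dump((c[0],c[1].as_quat()),open('c.pkl','wb'))
print(row(c,(nest([-60,0,220]),down(yaw-np.pi/2))).round(3))
print(row(c,(nest([0,0,150]),down(yaw-np.pi/2))).round(3))
im=optics.capture("side")[...,::-1]
crop("",im,90,260,180,310,4,f"pics/side5.png")
cv2.imwrite("pics/top5.png",optics.capture("top")[...,::-1])
E
```

```text
[ 384.31854061 -436.59129659  197.46974896] [-2.63959265e+00 -2.22044605e-16 -5.59000000e-01] [ 384.0228739  -436.63900425  198.39427182]
[ 1.1000e-02 -1.9158e+01  7.9460e+00 -5.0200e-01  0.0000e+00  0.0000e+00]
[ 1.4000e-02 -2.1050e+01  1.6969e+01 -5.0200e-01  0.0000e+00  0.0000e+00]
```

View pics/side5.png

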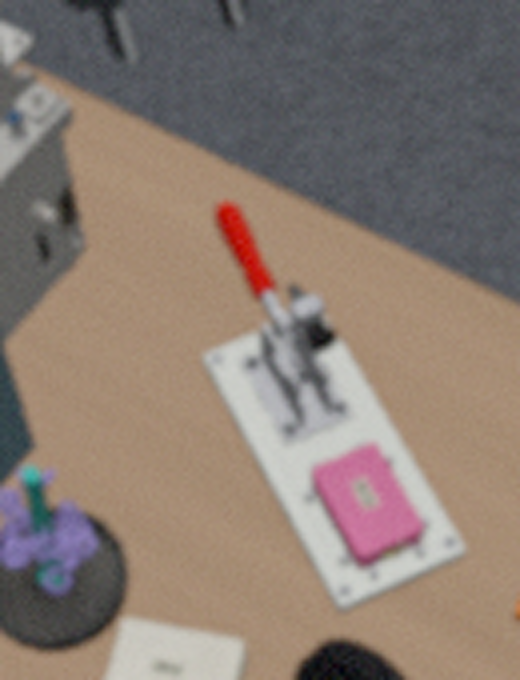

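View pics/top5.png

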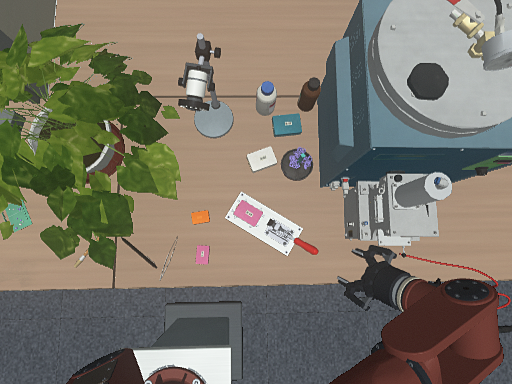

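```bash
python3 - <<'E'
from k import *
from scipy.optimize import minimize
s=optics.capture("side"); t=optics.capture("top"); F=6
reg={"side":(s,250,295,195,240),"top":(t,225,270,195,235)}; D={}
for n,(im,x0,x1,y0,y1) in reg.items():
    a=cv2.resize(im[y0:y1,x0:x1],None,fx=F,fy=F,interpolation=cv2.INTER_CUBIC).astype(int)
    m=((a[...,0]-a[...,1])>45).astype(np.uint8); c=max(cv2.findContours(m,0,2)[0],key=cv2.contourArea)
    d=np.zeros_like(m); cv2.fillPoly(d,[cv2.convexHull(c)],1); D[n]=d
B=np.array([[x,y,z] for x in(-25,25) for y in(-38,38) for z in(0,22)],float)
def ren(p,n):
    _,x0,x1,y0,y1=reg[n]; X=Rn.from_euler('z',p[2]-np.pi/2).apply(B)+[p[0],p[1],12]
    q=((proj(n,X)-[x0,y0])+.5)*F-.5; m=np.zeros_like(D[n]); cv2.fillConvexPoly(m,np.round(cv2.convexHull(q.astype(np.float32))*16).astype(np.int32),1,shift=4); return m
for sel in(("side","top"),("side",),("top",)):
    cost=lambda p:float(sum((ren(p,n)!=D[n]).sum() for n in sel)); p=np.array([nx,ny,yaw])
    for sc in(1,.5):
        r=minimize(cost,p,method="Nelder-Mead",options=dict(initial_simplex=np.vstack([p,p+[5*sc,0,0],p+[0,5*sc,0],p+[0,0,.06*sc]]))); p=r.x
    print(sel,r.x,r.fun,[int(D[n].sum()) for n in D])
E
```

```text
('side', 'top') [ 523.90943284 -212.59248204    0.9847658 ] 4694.0 [18077, 15572]
('side',) [ 523.14732525 -214.21652353    0.92973275] 3356.0 [18077, 15572]
('top',) [ 525.02623086 -212.09007606    1.01597281] 1124.0 [18077, 15572]
```

Call:
drive_tool(
  series=[
    {"x": 0, "y": -5, "z": 1, "rx": -0.12, "ry": 0, "rz": 0},
    {"x": 0, "y": -10, "z": 3, "rx": -0.25, "ry": 0, "rz": 0},
    {"x": 0, "y": -15, "z": 5.5, "rx": -0.38, "ry": 0, "rz": 0},
    {"x": 0, "y": -19.2, "z": 8, "rx": -0.502, "ry": 0, "rz": 0},
    {"x": 0, "y": -20.2, "z": 12.5, "rx": -0.502, "ry": 0, "rz": 0},
    {"x": 0, "y": -21.05, "z": 17, "rx": -0.502, "ry": 0, "rz": 0},
    {"x": 0, "y": -21.05, "z": 17, "rx": -0.502, "ry": 0, "rz": 0},
  ],
)

```text
time_s: 8.5
ee_pos: [522.1, -205.9, 143.6]
ee_rot: [3.141, 0.012, -0.554]
contact_force: [0.1, -0.2, 0.4]
grip_width: 0.763
```

```bash
python3 - <<'E'
from k import *
import pickle
a,b=pickle.load(open('c.pkl','rb')); c=apply((a,Rn.from_quat(b)),[0,-21.05,17,-.502,0,0])
pickle.dump((c[0],c[1].as_quat()),open('c.pkl','wb'))
print(c[0],c[1].as_euler('xyz'),env.get_obs()['ee_pos'],env.get_obs()['grip_width'])
print(row(c,(np.array([525.3,-211.5,14]),down(yaw-np.pi/2))).round(3))
im=optics.capture("side")[...,::-1]
crop("",im,110,260,180,310,4,f"pics/side6.png")
E
```

```text
[ 525.56336384 -210.80092725  149.73235245] [ 3.14159265  0.         -0.559     ] [ 522.07301008 -205.92367717  143.62027329] 0.7631866026349213
[ 0.015  0.073 13.573 -0.    -0.     0.   ]
```

View pics/side6.png

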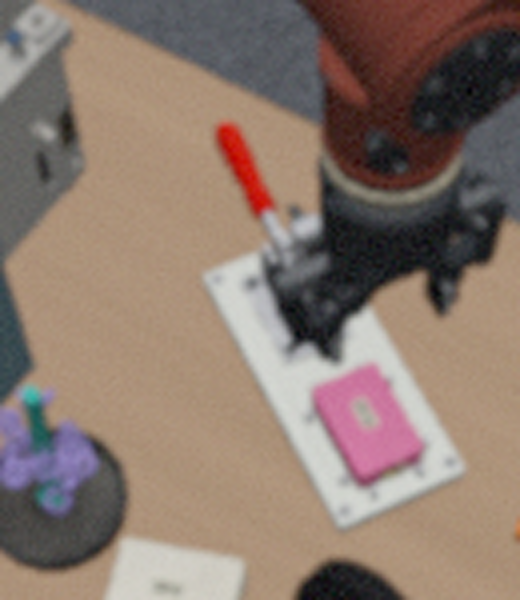

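Above the mould; the fingers (≈(335,355) and (440,310) in the crop) straddle it along its width. Descending in stages.

Call:
drive_tool(
  gripper=7,
  series=[
    {"x": 0, "y": 0.05, "z": 2, "rx": 0, "ry": 0, "rz": 0},
    {"x": 0, "y": 0.05, "z": 5, "rx": 0, "ry": 0, "rz": 0},
    {"x": 0, "y": 0.05, "z": 8, "rx": 0, "ry": 0, "rz": 0},
    {"x": 0, "y": 0.05, "z": 9, "rx": 0, "ry": 0, "rz": 0},
    {"x": 0, "y": 0.05, "z": 9, "rx": 0, "ry": 0, "rz": 0},
    {"x": 0, "y": 0.05, "z": 9, "rx": 0, "ry": 0, "rz": 0},
  ],
)

```text
time_s: 9.3
ee_pos: [526.5, -212.2, 61.4]
ee_rot: [-3.142, -0.003, -0.559]
contact_force: [-0.6, 0.1, -0.4]
grip_width: 0.817
```

```bash
python3 - <<'E'
from k import *
print(env.get_obs()['ee_pos'])
im=optics.capture("side")[...,::-1]
crop("",im,160,250,220,320,6,f"pics/side7.png")
E
```

```text
[ 526.45314589 -212.23570858   61.4260325 ]
```

View pics/side7.png

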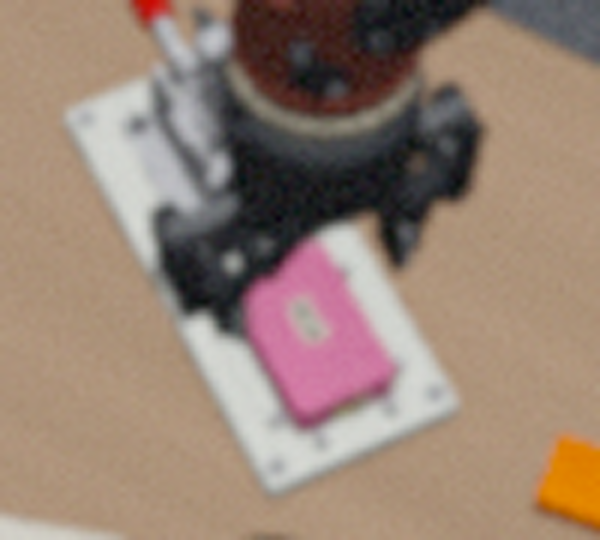

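Call:
drive_tool(
  series=[
    {"x": 0, "y": 0, "z": 1.5, "rx": 0, "ry": 0, "rz": 0},
    {"x": 0, "y": 0, "z": 3, "rx": 0, "ry": 0, "rz": 0},
    {"x": 0, "y": 0, "z": 4, "rx": 0, "ry": 0, "rz": 0},
    {"x": 0, "y": 0, "z": 4.6, "rx": 0, "ry": 0, "rz": 0},
    {"x": 0, "y": 0, "z": 4.6, "rx": 0, "ry": 0, "rz": 0},
    {"x": 0, "y": 0, "z": 4.6, "rx": 0, "ry": 0, "rz": 0},
  ],
)

```text
time_s: 10.1
ee_pos: [525.7, -211.4, 14.1]
ee_rot: [-3.142, -0.001, -0.559]
contact_force: [-0.4, -0.1, 0.8]
grip_width: 0.823
```

```bash
python3 - <<'E'
from k import *
print(env.get_obs()['ee_pos'],env.get_obs()['contact_force'])
im=optics.capture("side")[...,::-1]
crop("",im,160,250,220,320,6,f"pics/side8.png")
E
```

```text
[ 525.68348754 -211.40740409   14.05096556] [-0.44285195 -0.12280058  0.78140003]
```

View pics/side8.png

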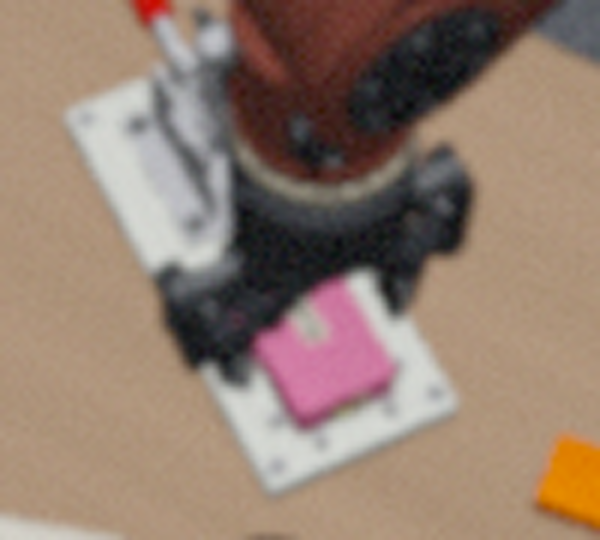

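Call:
drive_tool(
  gripper=0,
  series=[
    {"x": 0, "y": 0, "z": 0, "rx": 0, "ry": 0, "rz": 0},
    {"x": 0, "y": 0, "z": 0, "rx": 0, "ry": 0, "rz": 0},
    {"x": 0, "y": 0, "z": 0, "rx": 0, "ry": 0, "rz": 0},
    {"x": 0, "y": 0, "z": 0, "rx": 0, "ry": 0, "rz": 0},
    {"x": 0, "y": 0, "z": 0, "rx": 0, "ry": 0, "rz": 0},
  ],
)

```text
time_s: 10.78
ee_pos: [526.2, -211.7, 14.7]
ee_rot: [-3.141, -0.002, -0.559]
contact_force: [0.8, 1.0, 5.7]
grip_width: 0.575
```

Call:
drive_tool(
  series=[
    {"x": 0, "y": 0, "z": -0.7, "rx": 0, "ry": 0, "rz": 0},
    {"x": 0, "y": 0, "z": -1.5, "rx": 0, "ry": 0, "rz": 0},
    {"x": 0, "y": 0, "z": -2.5, "rx": 0, "ry": 0, "rz": 0},
    {"x": 0, "y": 0, "z": -4, "rx": 0, "ry": 0, "rz": 0},
    {"x": 0, "y": 0, "z": -6, "rx": 0, "ry": 0, "rz": 0},
    {"x": 0, "y": 0, "z": -9, "rx": 0, "ry": 0, "rz": 0},
    {"x": 0, "y": 0, "z": -12, "rx": 0, "ry": 0, "rz": 0},
    {"x": 0, "y": 0, "z": -12, "rx": 0, "ry": 0, "rz": 0},
  ],
)

```text
time_s: 11.78
ee_pos: [528.0, -212.7, 138.2]
ee_rot: [-3.141, -0.009, -0.559]
contact_force: [0.8, -0.5, -1.7]
grip_width: 0.574
```

```bash
python3 - <<'E'
from k import *
import pickle
a,b=pickle.load(open('c.pkl','rb')); c=(a,Rn.from_quat(b))
for r in([0,.05,9,0,0,0],[0,0,4.6,0,0,0],[0,0,-12,0,0,0]): c=apply(c,r)
pickle.dump((c[0],c[1].as_quat()),open('c2.pkl','wb'))
print(c[0],c[1].as_euler('xyz'),env.get_obs()['ee_pos'],env.get_obs()['joints'].round(2))
for n in P: cv2.imwrite(f"pics/{n}9.png",optics.capture(n)[...,::-1])
# nominal presentation
L=np.array([735,-93.5,311]); ps,t=2.97,.30
xl=np.array([np.cos(ps)*np.cos(t),np.sin(ps)*np.cos(t),-np.sin(t)]); yl=np.array([-np.sin(ps),np.cos(ps),0]); zl=np.cross(xl,yl)
# tool: z=-zl, tool x = mould x = my x mz = -xl x zl = yl
Rt=Rn.from_matrix(np.c_[yl,np.cross(-zl,yl),-zl]); print(Rt.as_matrix().round(2))
# TCP rel mould at grasp: mould origin z=12, TCP z~15 -> 3 up
for d in(250,100):
    o=L+(d+38)*xl-11*zl; tcp=o+2.5*zl
    print(d,tcp,row(c,(tcp,Rt)).round(3))
E
```

```text
[ 525.2981945  -211.22482019  133.73235245] [ 3.14159265  0.         -0.559     ] [ 528.03755567 -212.68164893  138.21178509] [-0.51  0.19  1.83  0.    1.11  0.05]
[[-0.17 -0.94  0.29]
 [-0.99  0.16 -0.05]
 [ 0.   -0.3  -0.96]]
250 [466.37876487 -46.94878483 217.76982032] [-13.707 -10.802  -8.404   0.264   0.177   1.174]
100 [607.57473725 -71.41760275 262.09785132] [ -0.439 -16.216 -12.837   0.264   0.177   1.174]
```

View pics/side9.png

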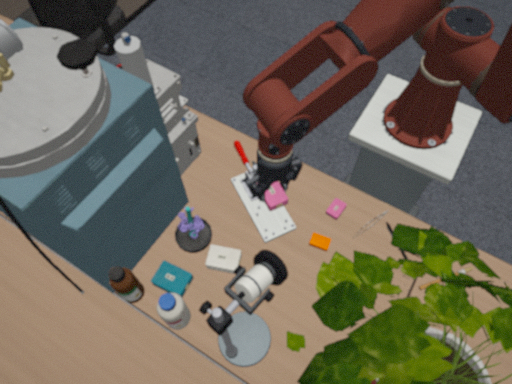

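Call:
drive_tool(
  series=[
    {"x": -1.4, "y": -1.1, "z": -1.5, "rx": 0.026, "ry": 0.018, "rz": 0.117},
    {"x": -2.8, "y": -2.2, "z": -3, "rx": 0.053, "ry": 0.035, "rz": 0.235},
    {"x": -4.2, "y": -3.3, "z": -4.5, "rx": 0.08, "ry": 0.053, "rz": 0.352},
    {"x": -5.6, "y": -4.4, "z": -6, "rx": 0.106, "ry": 0.071, "rz": 0.47},
    {"x": -7, "y": -5.5, "z": -7, "rx": 0.132, "ry": 0.089, "rz": 0.587},
    {"x": -8.4, "y": -6.6, "z": -8, "rx": 0.158, "ry": 0.106, "rz": 0.704},
    {"x": -9.8, "y": -7.7, "z": -8.4, "rx": 0.185, "ry": 0.124, "rz": 0.822},
    {"x": -11.2, "y": -8.8, "z": -8.4, "rx": 0.211, "ry": 0.142, "rz": 0.94},
    {"x": -12.6, "y": -9.9, "z": -8.4, "rx": 0.238, "ry": 0.159, "rz": 1.057},
    {"x": -13.7, "y": -10.8, "z": -8.4, "rx": 0.264, "ry": 0.177, "rz": 1.174},
  ],
)

```text
time_s: 13.12
ee_pos: [464.6, -46.1, 215.3]
ee_rot: [-2.846, 0.002, -1.746]
contact_force: [-0.0, -0.8, -0.9]
grip_width: 0.577
```

```bash
python3 - <<'E'
from k import *
import pickle
a,b=pickle.load(open('c2.pkl','rb')); c=(a,Rn.from_quat(b)); c=apply(c,[-13.7,-10.8,-8.4,.264,.177,1.174])
pickle.dump((c[0],c[1].as_quat()),open('c3.pkl','wb'))
for n in P: im=optics.capture(n)[...,::-1]; cv2.imwrite(f"pics/{n}10.png",im)
o=env.get_obs();print(c[0],c[1].as_euler('xyz'),o['ee_pos'],o['ee_rot'],o['joints'].round(2),o['contact_force'])
E
```

```text
[466.42810698 -47.00754705 217.73235245] [-2.84185981e+00  3.04804383e-04 -1.74225939e+00] [463.96568458 -45.26644643 214.88902902] [-2.84707264e+00  8.88375583e-04 -1.73991248e+00] [-0.27 -0.33  2.19  0.04  0.99  1.46] [ 0.70888065  0.79720292 -2.24294447]
```

View pics/side10.png

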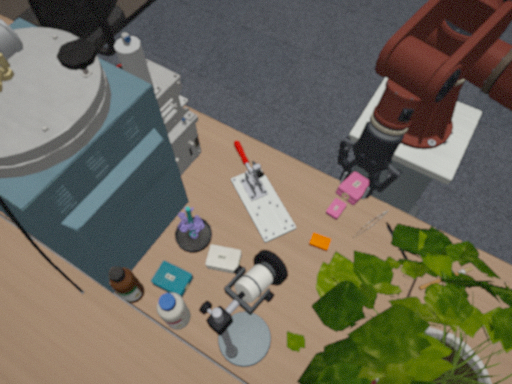

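View pics/top10.png

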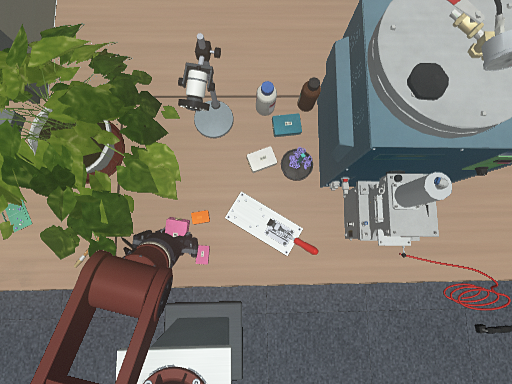

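```bash
python3 - <<'E'
from k import *
L=np.array([735,-93.5,311]); ps,t=2.97,.30
xl=np.array([np.cos(ps)*np.cos(t),np.sin(ps)*np.cos(t),-np.sin(t)]); yl=np.array([-np.sin(ps),np.cos(ps),0]); zl=np.cross(xl,yl)
v={n:cv2.imread(f"pics/{n}10.png") for n in P}
for d in(250,200,150,100):
    o=L+(d+38)*xl-11*zl
    M=np.array([o+a*yl+b*xl+c*zl for a in(-25,25) for b in(-38,38) for c in(0,22)])
    G=np.array([o+a*yl+b*xl+c*zl for a in(-57,57) for b in(-45,45) for c in(20,75,220)])
    for n in P:
        for X,col in((M,(255,0,255)),(G,(0,0,0))):
            q=cv2.convexHull(proj(n,X).astype(np.float32)).round().astype(int); cv2.polylines(v[n],[q],True,col if d in(100,) else (200,200,0) ,1)
for n in P: cv2.imwrite(f"pics/pl_{n}.png",cv2.resize(v[n][60:360,80:480] if n=="side" else v[n][60:300,60:360],None,fx=2,fy=2))
E
```

```text
(no output)
```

View pics/pl_side.png

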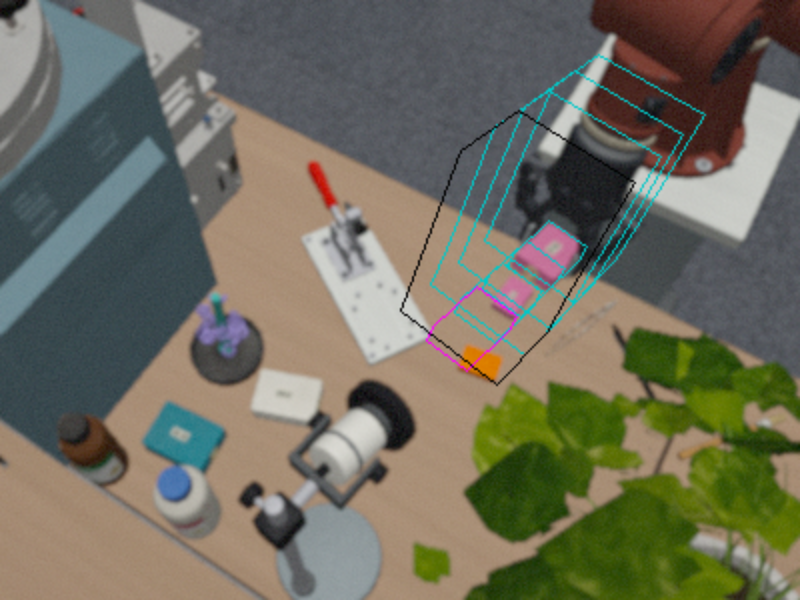

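View pics/pl_top.png

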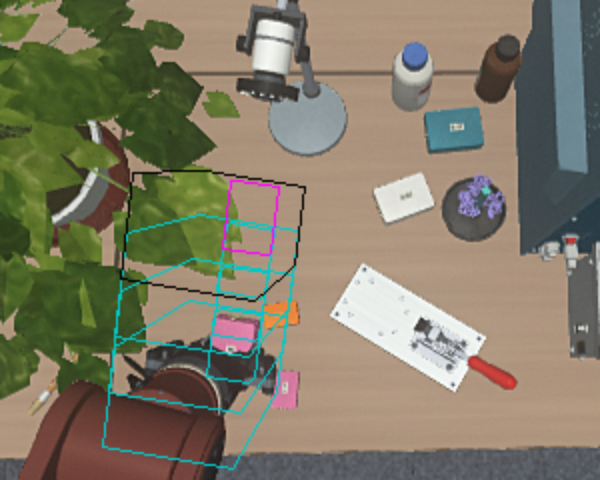

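Call:
drive_tool(
  series=[
    {"x": 0, "y": -2, "z": 0, "rx": 0, "ry": 0, "rz": 0},
    {"x": 0, "y": -4.5, "z": 0, "rx": 0, "ry": 0, "rz": 0},
    {"x": 0, "y": -7, "z": 0, "rx": 0, "ry": 0, "rz": 0},
    {"x": 0, "y": -9.5, "z": 0, "rx": 0, "ry": 0, "rz": 0},
    {"x": 0, "y": -11, "z": 0, "rx": 0, "ry": 0, "rz": 0},
    {"x": 0, "y": -11, "z": 0, "rx": 0, "ry": 0, "rz": 0},
    {"x": 0, "y": -11, "z": 0, "rx": 0, "ry": 0, "rz": 0},
  ],
)

```text
time_s: 14.1
ee_pos: [568.9, -64.9, 249.1]
ee_rot: [-2.844, 0.0, -1.742]
contact_force: [0.4, -0.5, -1.0]
grip_width: 0.575
```

```bash
cat > look.py <<'E'
from k import *
import sys
tag=sys.argv[1]; d=float(sys.argv[2])
L=np.array([735,-93.5,311]); ps,t=2.97,.30
xl=np.array([np.cos(ps)*np.cos(t),np.sin(ps)*np.cos(t),-np.sin(t)]); yl=np.array([-np.sin(ps),np.cos(ps),0]); zl=np.cross(xl,yl)
o=env.get_obs();print(o['ee_pos'],o['ee_rot'],o['contact_force'],o['grip_width'])
R=Rn.from_euler('xyz',o['ee_rot']); org=o['ee_pos']+R.apply([0,0,2.5])
sp=org+R.apply([0,-38,-11]); print("sprue in lens",[(sp-L)@a for a in(xl,yl,zl)])
for n,(r0,r1,c0,c1,F) in {"side":(180,300,225,345,5),"top":(75,205,140,240,5)}.items():
    im=optics.capture(n)[...,::-1]; 
    a=cv2.resize(im[r0:r1,c0:c1],None,fx=F,fy=F-(n=="top")*.4 if False else F,interpolation=cv2.INTER_CUBIC)
    b=a.copy()
    f=lambda X:((proj(n,X)-[c0,r0]+.5)*F-.5)
    B=np.array([R.apply([x,y,-z])+org for x in(-25,25) for y in(-38,38) for z in(0,22)])
    cv2.polylines(b,[cv2.convexHull(f(B).astype(np.float32)).round().astype(int)],True,(0,255,0),1)
    cv2.polylines(b,[f(np.array([L,L+xl*150])).round().astype(int)],False,(255,255,0),1)
    th=np.linspace(0,6.28,40); cv2.polylines(b,[f(np.array([L+34*(np.cos(u)*yl+np.sin(u)*zl) for u in th])).round().astype(int)],False,(0,255,255),1)
    q=f(sp[None])[0].round().astype(int); cv2.circle(b,tuple(int(x) for x in q),4,(0,0,255),1)
    cv2.imwrite(f"pics/{n}_{tag}.png",b[:590]); cv2.imwrite(f"pics/{n}_{tag}r.png",a[:590])
E
python3 look.py 11 140
```

```text
[568.92899441 -64.86709074 249.09508737] [-2.84433554e+00  3.01084134e-04 -1.74189056e+00] [ 0.3972303  -0.49425685 -0.98813224] 0.5752408428522042
sprue in lens [np.float64(141.26545295737958), np.float64(0.13344921273856003), np.float64(-0.9428580959330743)]
```

View pics/side_11.png

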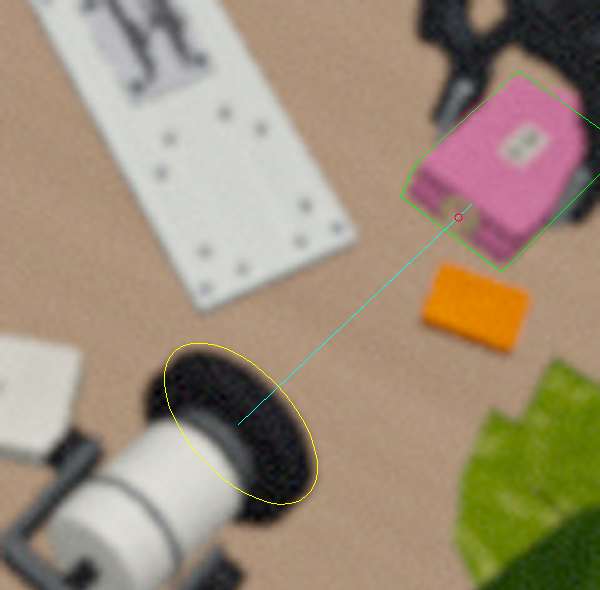

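View pics/top_11.png

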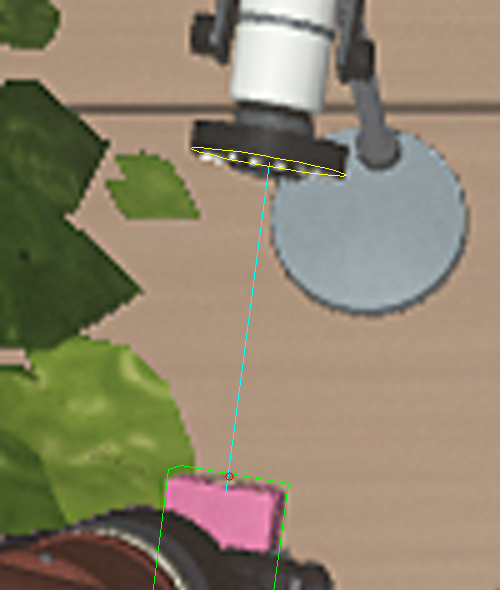

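```bash
cat > cam2.py <<'E'
from k import *
ims={n:optics.capture(n)[...,::-1].copy() for n in P}
for n in P: cv2.imwrite(f"pics/{n}_raw12.png",ims[n])
th=np.linspace(0,6.2832,60)
def draw(cands,out):
    rows=[]
    for L,ps,t,thk in cands:
        L=np.array(L,float)
        xl=np.array([np.cos(ps)*np.cos(t),np.sin(ps)*np.cos(t),-np.sin(t)]); yl=np.array([-np.sin(ps),np.cos(ps),0]); zl=np.cross(xl,yl)
        col=[]
        for n,(r0,r1,c0,c1,F) in {"side":(240,305,230,295,6),"top":(70,117,172,218,8)}.items():
            b=cv2.resize(ims[n][r0:r1,c0:c1],None,fx=F,fy=F,interpolation=cv2.INTER_CUBIC)
            f=lambda X:((proj(n,X)-[c0,r0]+.5)*F-.5).round().astype(int)
            for rad,a,cl in((34,0,(0,255,255)),(34,-thk,(0,200,0)),(21,-25,(255,0,255)),(21,-75,(255,0,255))):
                cv2.polylines(b,[f(L+a*xl+rad*(np.cos(th)[:,None]*yl+np.sin(th)[:,None]*zl))],False,cl,1)
            col.append(cv2.resize(b,(390,390)))
        rows.append(np.hstack(col))
    cv2.imwrite(out,np.vstack(rows)[:,:])
draw([((735,-93.5,311),2.97,.30,11)],"pics/c_a.png")
draw([((738,-93.5,304),2.97,.30,11)],"pics/c_b.png")
E
python3 cam2.py
```

```text
(no output)
```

View pics/c_a.png

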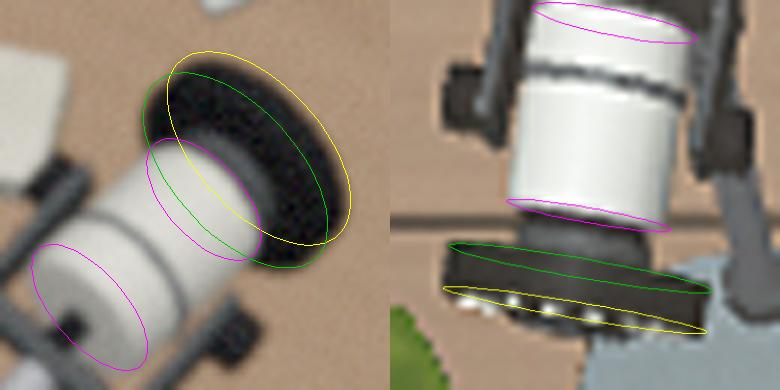

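View pics/c_b.png

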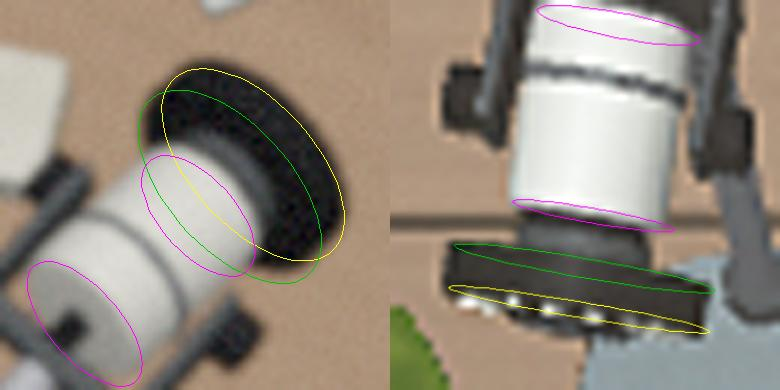

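```bash
cat >> cam2.py <<'E'
draw([((736,-93.5,309),2.97,.20,9)],"pics/c_c.png")
draw([((734,-93.5,309),2.97,.24,11)],"pics/c_d.png")
E
python3 cam2.py
```

```text
(no output)
```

View pics/c_c.png

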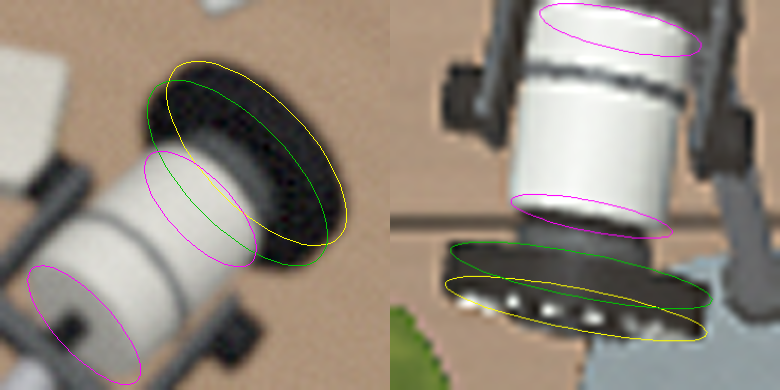

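View pics/c_d.png

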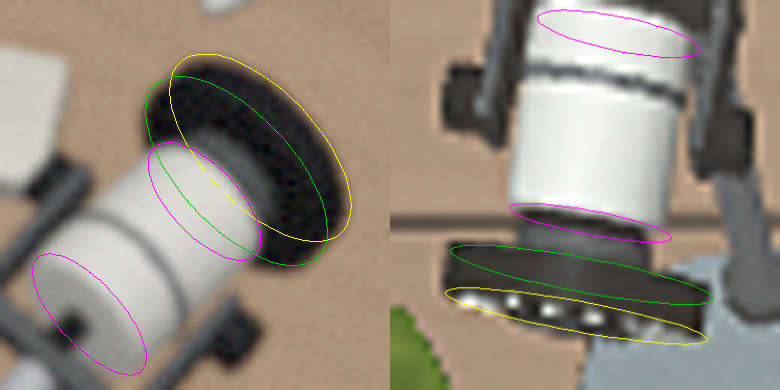

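```bash
python3 - <<'E'
s=open('fit.py').read()
s=s.replace("(OFF if n=='side' else -OFF)","(OFF[:2] if n=='side' else OFF[2:])").replace("OFF=p[10:12]","OFF=p[10:14]").replace("60*(OFF@OFF)/.09","120*(OFF@OFF)/.5")
i=s.index("x0=None")
s=s[:i]+'''
if __name__=="__main__":
    for t in(.15,.2,.25,.3,.35,.4,.45):
        bst=None
        for L in((735,-93.5,311),(738,-94,306)):
            p0=np.r_[L,2.97,t,75,26,11,21,15,0,0,0,0]
            fx=lambda q:cost(np.r_[q[:4],t,q[4:]])
            q0=np.delete(p0,4); sc=np.array([6,5,6,.05,5,4,3,.5,3,.5,.5,.5,.5])
            for it in range(4):
                sim=np.vstack([q0]+[q0+sc*e*(-1)**it for e in np.eye(13)])
                r=minimize(fx,q0,method="Nelder-Mead",options=dict(initial_simplex=sim,maxiter=2500,xatol=.02,fatol=.5,adaptive=True)); q0=r.x; sc=sc*.7
            if bst is None or r.fun<bst.fun:bst=r
        print(t,round(bst.fun),bst.x.round(2).tolist(),flush=True)
'''
open('fit2.py','w').write(s)
E
time timeout 560 python3 fit2.py
```

```text
nest [ 525.59385817 -210.95738675    1.01133814] 1.9369852205349378 [-0.5 -0.4  0.  -1.1  0.4  0.7 -0.  -0.4  0.5 -0.4  0.   0.3 -0.6 -0.
 -0.4 -0.8]
0.15 5235 [735.73, -93.52, 318.19, 2.98, 72.34, 22.95, 4.68, 20.61, 19.21, -0.21, 0.02, -0.08, 0.04]
0.2 4395 [736.56, -93.75, 316.35, 2.98, 72.75, 22.95, 6.38, 20.55, 20.13, -0.1, 0.03, -0.16, 0.29]
0.25 3978 [736.52, -93.97, 313.74, 2.98, 73.0, 23.37, 8.33, 20.55, 19.0, -0.2, 0.26, -0.26, 0.31]
0.3 3980 [736.88, -94.22, 311.75, 2.98, 74.07, 24.53, 9.52, 20.53, 17.32, 0.19, 0.2, -0.37, 0.17]
0.35 4409 [738.36, -94.5, 310.69, 2.98, 73.33, 23.71, 9.33, 20.5, 17.38, 0.13, 0.2, -0.37, 0.2]
0.4 4527 [737.96, -93.75, 307.45, 2.97, 74.45, 24.45, 10.53, 20.44, 18.13, -0.24, 0.11, -0.29, 0.16]
0.45 4420 [738.3, -93.79, 305.85, 2.98, 75.43, 25.59, 10.34, 20.48, 18.41, -0.22, 0.15, -0.23, 0.1]
real	4m42.321s
user	4m39.134s
sys	0m0.296s
```

```bash
sed -i 's/^L=np.array.*/L=np.array([736.5,-94,311.5]); ps,t=2.975,.275/' look.py; python3 - <<'E'
from k import *
import pickle
a,b=pickle.load(open('c3.pkl','rb')); c=apply((a,Rn.from_quat(b)),[0,-11,0,0,0,0])
L=np.array([736.5,-94,311.5]); ps,t=2.975,.275
xl=np.array([np.cos(ps)*np.cos(t),np.sin(ps)*np.cos(t),-np.sin(t)]); yl=np.array([-np.sin(ps),np.cos(ps),0]); zl=np.cross(xl,yl)
Rt=Rn.from_matrix(np.c_[yl,np.cross(-zl,yl),-zl]); tcp=L+(95+38)*xl-8.5*zl; print(tcp,row(c,(tcp,Rt)).round(3))
E
```

```text
[612.54577291 -73.15695893 267.2036432 ] [ 8.200e-02 -4.643e+00 -3.440e-01 -2.500e-02 -1.000e-03 -5.000e-03]
```

Call:
drive_tool(
  series=[
    {"x": 0, "y": -1.2, "z": -0.1, "rx": -0.006, "ry": 0, "rz": 0},
    {"x": 0.04, "y": -2.5, "z": -0.2, "rx": -0.012, "ry": 0, "rz": 0},
    {"x": 0.08, "y": -3.8, "z": -0.3, "rx": -0.02, "ry": 0, "rz": 0},
    {"x": 0.08, "y": -4.6, "z": -0.34, "rx": -0.025, "ry": 0, "rz": -0.005},
    {"x": 0.08, "y": -4.6, "z": -0.34, "rx": -0.025, "ry": 0, "rz": -0.005},
    {"x": 0.08, "y": -4.6, "z": -0.34, "rx": -0.025, "ry": 0, "rz": -0.005},
    {"x": 0.08, "y": -4.6, "z": -0.34, "rx": -0.025, "ry": 0, "rz": -0.005},
  ],
)

```text
time_s: 15.28
ee_pos: [611.7, -72.9, 266.6]
ee_rot: [-2.868, -0.001, -1.737]
contact_force: [-0.1, 0.7, -1.6]
grip_width: 0.573
```

```bash
python3 look.py 13 95; python3 look.py 14 95
```

```text
[611.65912214 -72.91447659 266.625852  ] [-2.86766884e+00 -1.04763441e-03 -1.73738538e+00] [-0.05231309  0.73699326 -1.62333791] 0.5730328948775483
sprue in lens [np.float64(96.02799403405015), np.float64(-0.11156338108351566), np.float64(-0.34863795449021046)]
[611.74804815 -72.95416496 266.81393516] [-2.86728993e+00 -1.10075165e-03 -1.73743657e+00] [-0.49825396 -0.25885091 -1.26522783] 0.5750575181313465
sprue in lens [np.float64(95.88939419943776), np.float64(-0.0864109393988971), np.float64(-0.17882226617975341)]
```

View pics/side_14.png

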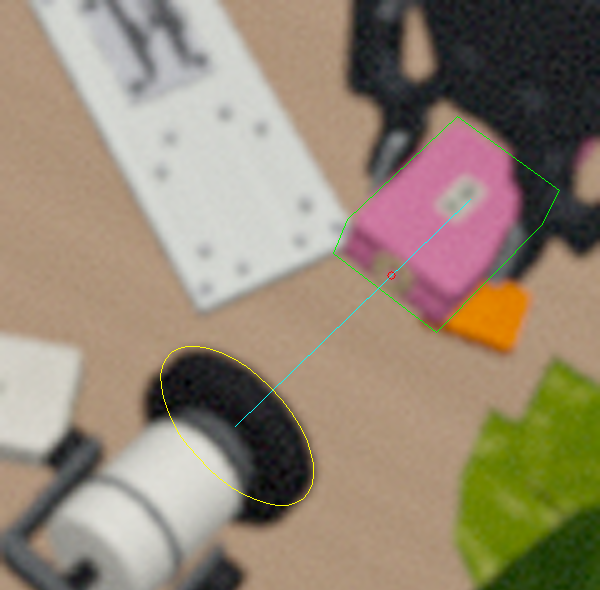

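View pics/top_14.png

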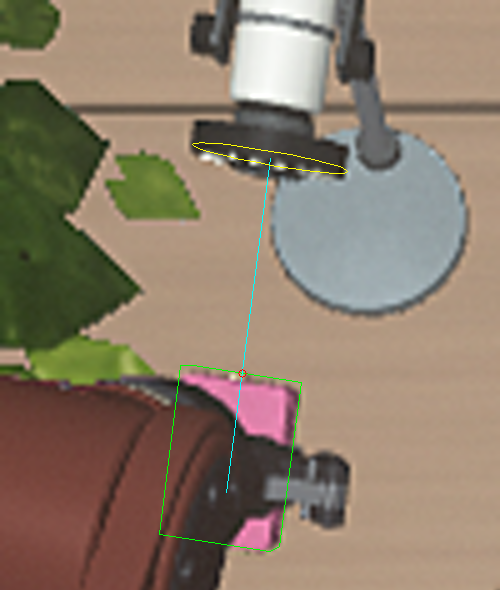

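```bash
python3 - <<'E'
from k import *
o=env.get_obs(); print(o['dq'].round(3),o['grip_width'],o['time_s'])
env.job_done()
E
```

```text
[ 0.     0.001 -0.005  0.002  0.    -0.002] 0.5728785064684818 15.475
the job is handed in; nothing more can be done
```

The clamp is open and the pink mould is held in front of the inspection camera. I handed the job in at 15.5 s; no verdict is reported.

**What I did:**
1. I gripped the red handle and threw it back to about 1.33 rad, estimated from the tool pose. The later pictures show it still back.
2. I gripped the mould across its 50 mm width and lifted it straight up, about 120 mm, before turning it to the camera.
3. I presented it with the sprue hole at about (96, 0, 0) mm in the lens frame. That figure comes from the tool pose and my fitted lens pose.

**Last checks:**
- The arm was still, with joint speeds at or below 0.005 rad/s.
- The finger opening was 0.573, about 49 mm, so the mould is held.
- The contact force was about 1.5 N, and I saw nothing touching the camera.
- In both pictures the mould lies along the line of sight, label up. It sits about 3 mm further from the lens than computed, so the hole is roughly 98 mm away.

**Where the checks were weak or disagreed:**
- **Camera tilt:** it fits only loosely. The best value is 0.275 rad, and values from 0.2 to 0.35 rad fit nearly as well. That could put the hole up to about 10 mm off the line up-down, where 16 mm is allowed.
- **Sideways position:** the two views put the hole 3 to 5 mm off to opposite sides, so I left it where it was.
- **Refused move:** one move call was refused because its rows left out zero values. The arm did not move, and I resent it in full.

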